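# Fetch the model eye from behind the bottles

## Robot

A 6-joint arm with a two-finger parallel gripper is mounted at the origin on the work surface. World frame = base frame: x ahead of the robot, y to its left, z up, the work surface at z = 0. Lengths are in m, angles in rad, forces in N, time in s.
With the tool pointing down it reaches from about 0.3 to 0.775 m from the base axis. Payload 14.6 kg.
Tool frame: the origin (TCP) lies midway between the tips of the shut fingers; the grasp point (between the pads) lies 19 mm behind it (ctrl.tcp_to_grasp is the distance from the TCP to the grasp point, in m); x points along the fingers, y is the direction in which the jaws open and shut, and the axes are right-handed (so a half turn about x gives the same grasp; the last joint's range is limited). The gripper opens to 94 mm and grips with 3 to 60 N. Pads are 16 mm wide; open, the fingers measure 119 mm over their backs; the gripper's body (75 mm by 177 mm) begins 78 mm behind the grasp point.
Start: joints at [1.232, 0.3, 1.521, -0, 1.321, -0.067], TCP at [0.148, 0.53, 0.205] pointing down, gripper open.
Joint ranges: [-3.03, 3.03], [-0.79, 2.21], [0.23, 2.52], [-1.04, 4.18], [0, 3.07], [-2.55, 2.55]. Speed limits (rad/s): [2.22, 2.22, 2.57, 3.14, 3.14, 3.14].

## Interface

Orientations are given as [roll, pitch, yaw] about the fixed x, y, z axes, in that order (R = Rz(yaw) Ry(pitch) Rx(roll)).
In Python, from station import ctrl gives the robot as it stands.
- The arm moves only by the tool jog_arm, never from a script. Its argument "rows" is one flat list of numbers, 7 for each row, row after row: the shift along the world's x, y, z in m, then the turn, a rotation vector about the world's x, y, z in degrees, then the closure, from 0 (fully open) to 1 (shut). A call has 1 to 8 rows; each row shifts and turns the commanded pose from where the row before left it; what a row does not reach is not made up. A row lasts 1/12 s, in which the tool goes at most 41.7 mm and 7.16 degrees, less where a joint would pass 70% of its speed; a pose out of reach is approached as far as the arm can. A call with a gripper value outside its range is refused whole. The fingers move at their own pace and stop on an object; "squeeze" is the grip in N (left out, the last holds). Time passes only in rows, so rows that do not move let the fingers close. It gives the time, the measured TCP pose, the force and the opening at its end, in the units of the state.
- ctrl.get_obs(): the state, without advancing time (a new reading comes with each control period).
- ctrl.camera(name): name is "scene" or "top"; returns (picture, depth): 400x640x3 uint8, red, green, blue; 400x640 float32, m along the optical axis (not along the pixel's ray), 0 where there is no reading.
- ctrl.camera_model(name): a dict with "K" (3x3 intrinsics, pixels), "dist" ([k1, k2, p1, p2, k3] as OpenCV has them; the pictures are not rectified), "extrinsics" (4x4, takes a point from camera to world coordinates). Camera axes: x right, y down, z forward; pixel columns grow to the right and rows downward; lengths in m; the calibration is good to about 2 mm. A picture is of the moment at which its call begins. camera_model takes no time and is no camera call.
- ctrl.hand_in(): hands the job in, once; it reports no verdict.
The state is a dict: "time_s": time; "qpos": joint angles; "joint_vel": joint speeds; "tau": joint torques, N m; "ee_pos": TCP position; "eef_rot": TCP orientation; "force": force on the tool from outside, world axes, zero at the start; "moment": the same for the moment, N m; "grip_width": finger opening in m.
Only numpy, scipy, OpenCV 4.12 (cv2) and the standard library are available. Lean on these libraries where they do the work, as an engineer would, in place of code of your own. Each camera call takes 0.05 s, during which the arm holds its last target.

## Task

The autorefractor is due its check: move all three bottles out of the tray and stand them on the cork mat, then set the model eye upright in the black dish of the test stand, near its middle, and after that put each bottle back, squarely on the tray spot of its own colour. Never let a bottle or the model eye tip over.

Things in the scene. Friction and masses are not known exactly. Their poses are not given: they have to be found in the camera images.
- bottle_red: Closed white plastic bottle with a red cap and red label band, loose, 50 to 100 g, round, 105 mm tall; body 36 mm in diameter up to 66 mm, narrowing to the cap, which is 30 mm in diameter and spans heights 77 to 105 mm (a good place to grip). Origin: centre of its underside; z up along its axis. At the start it stands on its own spot in the tray, right beside the model eye.
- bottle_blue: Closed white plastic bottle with a blue cap and blue label band, loose, 50 to 100 g, round, 105 mm tall; body 36 mm in diameter up to 66 mm, narrowing to the cap, which is 30 mm in diameter and spans heights 77 to 105 mm (a good place to grip). Origin: centre of its underside; z up along its axis. At the start it stands on its own spot in the tray, right beside the model eye.
- bottle_yellow: Closed white plastic bottle with a yellow cap and yellow label band, loose, 50 to 100 g, round, 105 mm tall; body 36 mm in diameter up to 66 mm, narrowing to the cap, which is 30 mm in diameter and spans heights 77 to 105 mm (a good place to grip). Origin: centre of its underside; z up along its axis. At the start it stands on its own spot in the tray, right beside the model eye.
- model_eye: Model eye: loose, round, 48 mm tall, 85 to 170 g. Dark foot disc 38 mm in diameter and 8 mm high, then an upright aluminium barrel 32 mm in diameter from 8 to 40 mm (grip it here), then a white dome with a brown iris and black pupil looking up. Origin: centre of its underside; z up. It starts on the tray floor; the axes of the three bottles in front of and beside it are only about 52 mm from its own.
- spot_red: Flat round red spot, 56 mm in diameter, marked on the tray floor (under 1 mm thick, no edge; whatever stands on it rests at the height of its origin). Origin: its centre on the tray floor; the three spots lie about 67 to 102 mm apart, centre to centre. The home of the red bottle; each start may swap which spot is where.
- spot_blue: Flat round blue spot, 56 mm in diameter, marked on the tray floor (under 1 mm thick, no edge; whatever stands on it rests at the height of its origin). Origin: its centre on the tray floor; the three spots lie about 67 to 102 mm apart, centre to centre. The home of the blue bottle; each start may swap which spot is where.
- spot_yellow: Flat round yellow spot, 56 mm in diameter, marked on the tray floor (under 1 mm thick, no edge; whatever stands on it rests at the height of its origin). Origin: its centre on the tray floor; the three spots lie about 67 to 102 mm apart, centre to centre. The home of the yellow bottle; each start may swap which spot is where.
- mat: Thin flat rectangular brown cork mat fixed on the table, 210 mm along its x by 110 mm along its y, 3 mm thick, empty at the start: the side area for the bottles. Origin: centre of its underside, at table height; its top is 3 mm above. It may be on either side of the tray.
- dish (a point): Centre of the flat floor of the round black dish on top of the test stand (a fixed stand with a square white foot 110 mm wide and a grey column). The dish floor is 46 mm above the table, its rim 7 mm higher; the dish is 66 mm wide inside at the rim and 76 mm outside. The stand may be on either side of the tray.
- tray: Low open green tray fixed on the table, 240 by 240 mm, walls 5 mm thick and 16 mm high, floor 5 mm thick. Origin: centre of its underside; x points to its back edge, away from the robot, y to its left edge. The model eye stands near 40 mm behind its centre. A penlight (14 mm high) lies along its front edge, and a lens ring (6 mm high) and a lens case (15 mm high) in its back corners; they are not part of the job.
There are look-alikes about, which are no part of the job. There is more than one size of the model_eye; the job needs the largest.

How it is judged:
On the way, in this order (a step that is already met when the one before it is completed fails the run):
1. all three bottles stand on the mat, released (x of bottle_red in the frame of mat between -0.105 and 0.105 m and y of bottle_red in the frame of mat between -0.055 and 0.055 m and z of bottle_red in the frame of mat between 0 and 0.007 m and contact force between each of bottle_red, bottle_blue, bottle_yellow and the fingers below 0.1 N and linear speed of each of bottle_red, bottle_blue, bottle_yellow below 0.02 m/s and angle between each of bottle_red, bottle_blue, bottle_yellow's own z axis and vertical below 0.1 rad and x of bottle_blue in the frame of mat between -0.105 and 0.105 m and y of bottle_blue in the frame of mat between -0.055 and 0.055 m and z of bottle_blue in the frame of mat between 0 and 0.007 m and x of bottle_yellow in the frame of mat between -0.105 and 0.105 m and y of bottle_yellow in the frame of mat between -0.055 and 0.055 m and z of bottle_yellow in the frame of mat between 0 and 0.007 m), for 0.2 s.
2. the model eye stands upright in the dish of the test stand, released (horizontal distance between model_eye and dish below 0.014 m and z of model_eye in the frame of dish between -0.003 and 0.004 m and contact force between model_eye and the fingers below 0.1 N and linear speed of model_eye below 0.02 m/s and angle between model_eye's own z axis and vertical below 0.1 rad), for 0.2 s.
At the end, for the whole second after the job is handed in: The model eye stands upright on the floor of the dish, within 14 mm of its centre; each bottle stands upright on the tray floor with its axis within 12 mm of the centre of the spot of its own colour; all released and at rest (all of step 2 and horizontal distance between bottle_red and spot_red below 0.012 m and z of bottle_red in the frame of spot_red between -0.003 and 0.004 m and contact force between each of bottle_red, bottle_blue, bottle_yellow and the fingers below 0.1 N and linear speed of each of bottle_red, bottle_blue, bottle_yellow below 0.02 m/s and angle between each of bottle_red, bottle_blue, bottle_yellow's own z axis and vertical below 0.1 rad and horizontal distance between bottle_blue and spot_blue below 0.012 m and z of bottle_blue in the frame of spot_blue between -0.003 and 0.004 m and horizontal distance between bottle_yellow and spot_yellow below 0.012 m and z of bottle_yellow in the frame of spot_yellow between -0.003 and 0.004 m); the robot touches nothing.
It fails at once if a bottle or the model eye tips over (more than 40 degrees) (angle between any of bottle_red, bottle_blue, bottle_yellow, model_eye's own z axis and vertical above 0.7 rad).
It also fails if it takes over 134 s, if anything falls off the work surface, if the arm or the gripper's body presses on something with over 40 N, if the wrist force passes 120 N, or if a joint passes its speed limit or range.

## Working session

There is one attempt and no reset: what is moved stays moved. The work goes in short steps, Python scripts to look and compute and a tool call to move; the robot and the scene stay as the last step left them, time stands still between calls to the robot, and variables do not carry over. Pictures are saved under pics/ and viewed, and the job is handed in when it is done.

Besides the shell and the picture viewer there is one more tool, called after "Call:" as name(argument=value, ...) on one line, values as JSON. jog_arm: Moves the arm, as the interface text tells. Its arguments: {"type":"object","properties":{"rows":{"type":"array"},"squeeze":{"type":"number"}},"required":["rows"]}

```bash
ls; mkdir -p pics; python3 - <<'E'
from station import ctrl
import cv2
o=ctrl.get_obs();print({k:o[k] for k in o})
for n in("scene","top"):
    p,d=ctrl.camera(n);cv2.imwrite(f"pics/{n}0.png",p[...,::-1]);import numpy as np;np.save(f"pics/{n}0.npy",d)
    m=ctrl.camera_model(n);print(n,m)
E
```

```text
pics
{'time_s': 0.0, 'qpos': array([ 1.23243687e+00,  3.00438592e-01,  1.52157919e+00, -7.30167189e-06,
        1.32066515e+00, -6.65739042e-02]), 'joint_vel': array([ 0.00031111,  0.00173619,  0.00113433, -0.00109275, -0.00145112,
       -0.00049936]), 'tau': array([ 6.50967522e-04, -5.31794250e+01, -3.52739525e+01,  7.08467234e-02,
        2.42924545e-02, -8.16665647e-05]), 'ee_pos': array([0.14755536, 0.52957498, 0.20490495]), 'eef_rot': array([-1.63088349,  1.56970602, -1.90266723]), 'force': array([ 0.08693892,  0.31025638, -0.27954407]), 'moment': array([-0.04315888, -0.03597171, -0.00307138]), 'grip_width': 0.09370851437428648}
scene {'K': array([[410.73162397,   0.        , 315.86068413],
       [  0.        , 410.73162397, 196.49326787],
       [  0.        ,   0.        ,   1.        ]]), 'dist': array([-0.06512519,  0.        ,  0.        ,  0.        ,  0.        ]), 'extrinsics': array([[ 0.38339712,  0.65220802, -0.65393527,  1.16854637],
       [ 0.9233526 , -0.25484186,  0.28718565, -0.25746669],
       [ 0.0206547 , -0.71391898, -0.69992361,  0.67917094],
       [ 0.        ,  0.        ,  0.        ,  1.        ]])}
top {'K': array([[425.46079529,   0.        , 324.07627553],
       [  0.        , 425.46079529, 197.76249986],
       [  0.        ,   0.        ,   1.        ]]), 'dist': array([-0.00966457,  0.        ,  0.        ,  0.        ,  0.        ]), 'extrinsics': array([[ 1.73051253e-02, -9.88401642e-01,  1.50873213e-01,
         4.65695528e-01],
       [-9.99845045e-01, -1.75940361e-02, -5.80158499e-04,
         6.58295847e-03],
       [ 3.22789837e-03, -1.50839795e-01, -9.88552951e-01,
         1.10335180e+00],
       [ 0.00000000e+00,  0.00000000e+00,  0.00000000e+00,
         1.00000000e+00]])}
```

View pics/scene0.png

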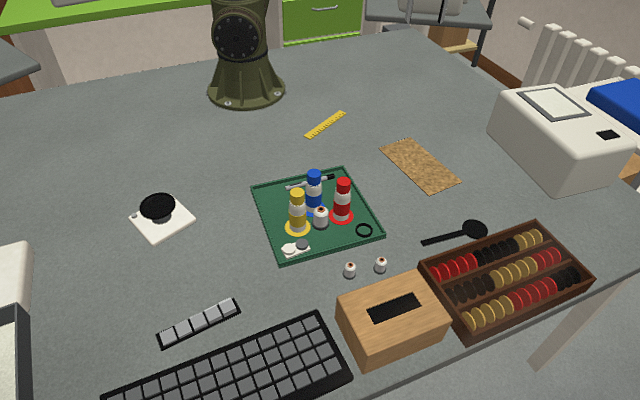

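View pics/top0.png

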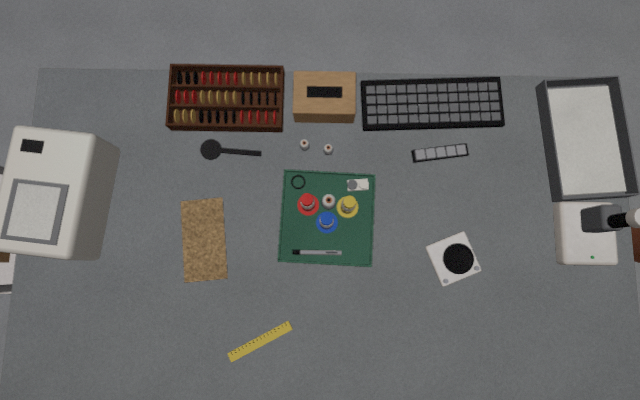

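The scene view has the tray at (318,215) and the mat at (420,165). The stand is at (160,215), with the bottles in the tray around the model eye at (320,217). Model-eye candidates, in top pixels: the tray one (328,200) and small ones outside the tray at (304,144) and (328,148). I choose the tray one and check it in a crop.

```bash
cat > h.py <<'E'
import numpy as np,cv2
from station import ctrl
def ray(n,uv,z):
    m=ctrl.camera_model(n);uv=np.array(uv,float).reshape(-1,1,2)
    p=cv2.undistortPoints(uv,m["K"],m["dist"]).reshape(-1,2)
    E=m["extrinsics"];d=np.c_[p,np.ones(len(p))]@E[:3,:3].T;o=E[:3,3]
    return o+d*((z-o[2])/d[:,2])[:,None]
def proj(n,P):
    m=ctrl.camera_model(n);W=np.linalg.inv(m["extrinsics"])
    return cv2.projectPoints(np.array(P,float).reshape(-1,1,3),cv2.Rodrigues(W[:3,:3])[0],W[:3,3],m["K"],m["dist"])[0].reshape(-1,2)
def shot(n,f):
    p,d=ctrl.camera(n);cv2.imwrite(f"pics/{f}.png",p[...,::-1]);return p[...,::-1].copy(),d
def crop(im,x0,y0,x1,y1,k,f):
    cv2.imwrite(f"pics/{f}.png",cv2.resize(im[y0:y1,x0:x1],None,fx=k,fy=k,interpolation=cv2.INTER_CUBIC))
E
python3 - <<'E'
from h import *
t=cv2.imread("pics/top0.png");s=cv2.imread("pics/scene0.png")
crop(t,270,130,385,275,4,"tc");crop(s,240,160,400,290,5,"sc");crop(t,415,220,495,300,5,"dc")
print("TCPpix",proj("top",[[.148,.53,.205]]),proj("scene",[[.148,.53,.205]]))
hsv=cv2.cvtColor(t,cv2.COLOR_BGR2HSV)
# mat
def comp(mask,name,amin=20):
    n,l,st,c=cv2.connectedComponentsWithStats(mask)
    for i in range(1,n):
        if st[i,4]>=amin: print(name,st[i],c[i].round(2))
comp(cv2.inRange(hsv,(5,60,60),(25,255,255)),"brown")
comp(cv2.inRange(hsv,(60,80,30),(90,255,160)),"green",500)
comp(cv2.inRange(hsv,(20,120,120),(35,255,255)),"yel")
comp(cv2.inRange(hsv,(100,120,60),(130,255,255)),"blue")
comp(cv2.inRange(hsv,(0,150,80),(5,255,255))|cv2.inRange(hsv,(174,150,80),(180,255,255)),"red")
E
```

```text
TCPpix [[ 56.45840973 419.36702299]] [[423.31931738  22.54807187]]
brown [ 165   64  119   63 3775] [228.25  98.01]
brown [ 293   71   63   52 2850] [323.98  96.98]
brown [ 181  197   47   86 3473] [203.31 239.69]
brown [326 197   6   6  28] [328.5 199.5]
brown [337 196  21  21 308] [347.4  206.19]
brown [631 227   9  32 208] [635.58 240.04]
brown [  0 252  10  10  88] [  4.06 256.67]
brown [227 321  66  41 725] [259.56 341.01]
green [ 278  170   97   97 6289] [325.85 220.51]
yel [337 196  21  22 269] [347.52 205.75]
yel [228 321  64  41 649] [259.52 341.06]
blue [316 211  22  23 322] [326.53 221.43]
red [201  71   5  13  44] [202.64  76.98]
red [209  71   5  14  54] [210.96  77.5 ]
red [217  72   5  13  48] [219.02  78.12]
red [225  72   5  13  51] [227.1   77.96]
red [233  72   5  13  42] [234.9   77.98]
red [175  90   6  13  62] [177.4   96.31]
red [183  90   6  13  61] [185.52  96.36]
red [191  90   6  14  57] [193.58  96.72]
red [239 110   5  14  47] [241.26 116.83]
red [248 110   4  14  41] [249.29 116.24]
red [256 110   4  14  40] [257.4  116.22]
red [264 111   4  13  36] [265.56 116.94]
red [273 111   3  13  37] [274.   116.78]
red [298 193  21  22 268] [307.53 203.49]
```

View pics/tc.png

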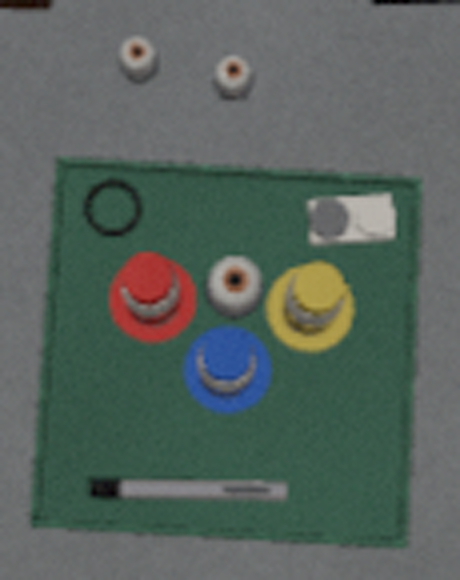

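View pics/sc.png

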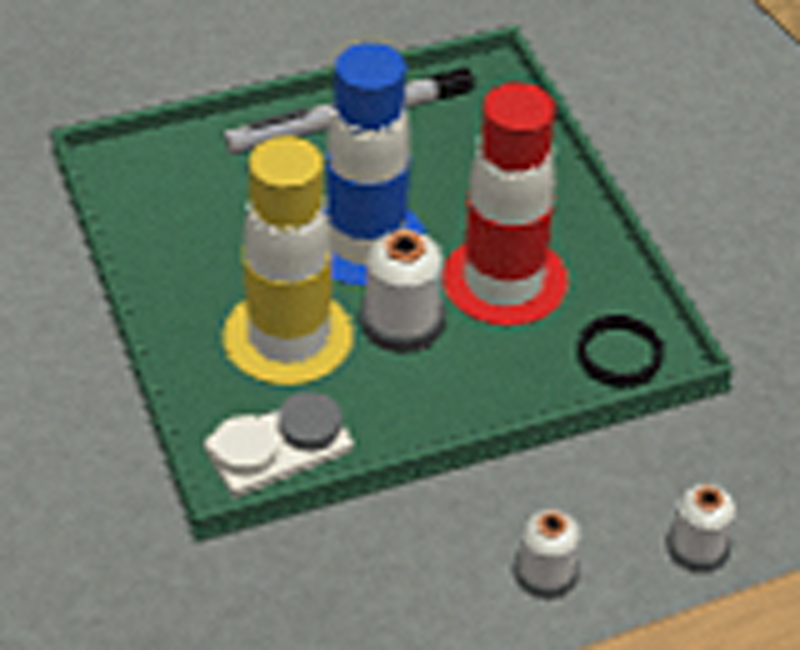

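View pics/dc.png

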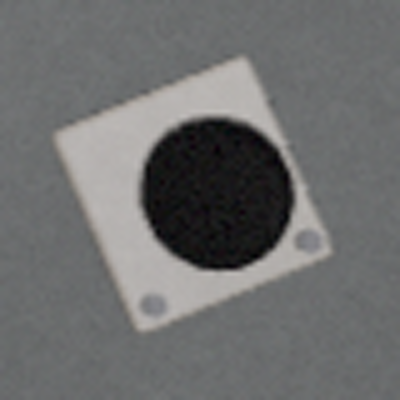

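The crops confirm it: the tray eye (320,217 in scene) is clearly wider than the two outside (~75 vs ~60 crop px, while being farther away). The mat is at (203,240) in top and the dish at (459,258). Next I measure everything.

```bash
cat > meas.py <<'E'
from h import *
from scipy.optimize import least_squares
R={"yel":[((20,110,60),(35,255,255))],"blue":[((100,110,40),(130,255,255))],"red":[((0,140,60),(6,255,255)),((173,140,60),(180,255,255))]}
def masks(im):
    h=cv2.cvtColor(im,cv2.COLOR_BGR2HSV);return {k:sum(cv2.inRange(h,*r) for r in v) for k,v in R.items()},h
def blobs(mask,amin):
    n,l,st,c=cv2.connectedComponentsWithStats(mask);return [(st[i],c[i],l==i) for i in range(1,n) if st[i,4]>=amin]
def circ(P,r=None):
    f=(lambda q:np.hypot(P[:,0]-q[0],P[:,1]-q[1])-(r or q[2]))
    s=least_squares(f,[*P[:,:2].mean(0),r or .03],loss="soft_l1",f_scale=.001);return s.x,np.abs(s.fun).mean()
E
python3 - <<'E'
from meas import *
t=cv2.imread("pics/top0.png");s=cv2.imread("pics/scene0.png")
mt,ht=masks(t);ms,hs=masks(s)
K=4
T=cv2.resize(t,None,fx=K,fy=K,interpolation=cv2.INTER_CUBIC);MT,HT=masks(T)
S=cv2.resize(s,None,fx=K,fy=K,interpolation=cv2.INTER_CUBIC);MS,HS=masks(S)
sc=lambda p:(np.asarray(p,float)+.5)/K-.5
for k in R:
    for st,c,m in blobs(MT[k],2000):
        cx,cy=c/K
        if 275<cx<380 and 170<cy<270:
            cn=max(cv2.findContours(m.astype(np.uint8),0,1)[0],key=len).reshape(-1,2)
            P=ray("top",sc(cn),.005)
            Pf=P[P[:,0]<P[:,0].min()+.036]
            print("spot",k,circ(Pf,.028),circ(Pf), "ext",P.min(0)[:2],P.max(0)[:2])
    for st,c,m in blobs(MS[k],400):
        cx,cy=c/K
        if 250<cx<385 and 160<cy<260:
            v=HS[...,2][m]; th,_=cv2.threshold(v.reshape(-1,1),0,255,cv2.THRESH_OTSU)
            b=m&(HS[...,2]>th)
            if cy<200:
                cc=max(blobs(b.astype(np.uint8),100),key=lambda q:q[0][4])
                print(" cap",k,(st/K),"top face",cc[0]/K,cc[1]/K,ray("scene",[sc([cc[0][0]+cc[0][2]/2-.5,cc[0][1]+cc[0][3]/2-.5]),sc(cc[1])],.110))
# mat
m=cv2.inRange(HT,(5,60,60),(25,255,255))
st,c,b=[q for q in blobs(m,5000) if 180<q[1][0]/K<230 and 200<q[1][1]/K<290][0]
(cx,cy),wh,a=cv2.minAreaRect(np.argwhere(b)[:,::-1].astype(np.float32)); box=cv2.boxPoints(((cx,cy),wh,a))
P=ray("top",sc(box),.003);print("mat",P.round(4),P.mean(0))
# dish rim: dark
m=cv2.inRange(HT[...,2],0,50);q=[q for q in blobs(m,3000) if 420<q[1][0]/K<495 and 225<q[1][1]/K<290][0]
cn=max(cv2.findContours(q[2].astype(np.uint8),0,1)[0],key=len).reshape(-1,2)
P=ray("top",sc(cn),.053);print("dish",circ(P,.038),circ(P))
m=cv2.inRange(HS[...,2],0,50);q=[q for q in blobs(m,3000) if 135<q[1][0]/K<180 and 190<q[1][1]/K<225]
for z in q:
    cn=max(cv2.findContours(z[2].astype(np.uint8),0,1)[0],key=len).reshape(-1,2)
    P=ray("scene",sc(cn),.053);print("dish scene",z[0]/K,circ(P),P.min(0),P.max(0))
# eye
print("eye iris top",ray("top",[[328.5,199.6]],.053),"scene",ray("scene",[[320.7,209]],.053))
# tray outer rim
m=cv2.inRange(HT,(60,80,20),(90,255,160));st,c,b=max(blobs(m,5000),key=lambda q:q[0][4])
r=cv2.minAreaRect(np.argwhere(b)[:,::-1].astype(np.float32));print("tray",ray("top",sc(cv2.boxPoints(r)),.016).round(4))
E
```

```text
spot yel (array([ 0.61149687, -0.05428506,  0.028     ]), np.float64(0.00022654351169360473)) (array([ 0.61121689, -0.05428289,  0.02776557]), np.float64(0.0001970037662611618)) ext [ 0.58355563 -0.08247526] [ 0.64153633 -0.02642025]
 cap yel [289.75 187.    15.    19.   929.  ] top face [290.25 187.25  14.25  10.   442.75] [297.14906832 192.23037832] [[ 0.61041943 -0.0541315   0.11      ]
 [ 0.61063114 -0.05442694  0.11      ]]
spot blue (array([ 0.56960587, -0.00120276,  0.028     ]), np.float64(0.0004079311773855954)) (array([ 0.57041112, -0.00118249,  0.02868154]), np.float64(0.00020322544310369078)) ext [ 0.54173386 -0.02965918] [0.59891399 0.02801665]
 cap blue [306.75 168.75  15.    17.25 841.  ] top face [307.   168.75  14.     9.   393.25] [314.00031786 173.05959949] [[ 0.56906082 -0.00119389  0.11      ]
 [ 0.56896287 -0.00086859  0.11      ]]
spot red (array([0.61612714, 0.04827906, 0.028     ]), np.float64(0.0003763121077552994)) (array([0.61537646, 0.04827985, 0.0273753 ]), np.float64(0.00024432999073379193)) ext [0.58762448 0.0210365 ] [0.6455142  0.07591816]
 cap red [
[... 218 characters left out ...]
1 0.2724 0.003 ]
 [0.4192 0.2486 0.003 ]
 [0.4107 0.3581 0.003 ]] [0.52078424 0.31603613 0.003     ]
dish (array([ 0.48204732, -0.32474084,  0.038     ]), np.float64(0.0021168247522539434)) (array([ 0.48184571, -0.32466836,  0.0358827 ]), np.float64(0.00027951838835892865))
dish scene [ 139.75  192.75   35.25   27.75 2912.5 ] (array([ 0.48536852, -0.32518332,  0.03869847]), np.float64(0.0016408146567821697)) [ 0.44479135 -0.36228958  0.053     ] [ 0.52754632 -0.28948262  0.053     ]
eye iris top [[ 0.62155863 -0.00515265  0.053     ]] scene [[ 0.62211044 -0.00549077  0.053     ]]
tray [[ 0.4681  0.1207  0.016 ]
 [ 0.7054  0.1148  0.016 ]
 [ 0.6954 -0.1282  0.016 ]
 [ 0.4587 -0.1145  0.016 ]]
```

```bash
cat > st.py <<'E'
from station import ctrl
import numpy as np,sys
from scipy.spatial.transform import Rotation as Ro
o=ctrl.get_obs();r=Ro.from_euler("xyz",o["eef_rot"]).as_matrix()
print("t",round(o["time_s"],2),"tcp",o["ee_pos"].round(4),"grip",round(o["grip_width"],4),"F",o["force"].round(1))
print("finger",r[:,0].round(3),"jaw",r[:,1].round(3),"jawdeg",np.degrees(np.arctan2(r[1,1],r[0,1])).round(1),"q",o["qpos"].round(2))
if len(sys.argv)>1:
    t=np.array([float(v) for v in sys.argv[1:4]]);print("to go mm",((t-o["ee_pos"])*1000).round(1))
E
python3 st.py .6155 .0475 .205
python3 - <<'E'
import numpy as np
c=np.array([.5208,.316]);u=np.array([.2117,.0255]);u/=np.hypot(*u)
for a in(-.07,0,.07):print(c+a*u)
E
```

```text
t 0.1 tcp [0.1476 0.5296 0.2049] grip 0.094 F [ 0.1  0.1 -0.1]
finger [-0.    -0.001 -1.   ] jaw [ 0.268  0.963 -0.001] jawdeg 74.4 q [ 1.23  0.3   1.52 -0.    1.32 -0.07]
to go mm [ 4.679e+02 -4.821e+02  1.000e-01]
[0.45130236 0.30762877]
[0.5208 0.316 ]
[0.59029764 0.32437123]
```

Call:
jog_arm(rows=[0.026, -0.0265, 0, 0, 0, 2, 0.3, 0.026, -0.0265, 0, 0, 0, 2, 0.3, 0.026, -0.0265, 0, 0, 0, 2, 0.3, 0.026, -0.0265, 0, 0, 0, 2, 0.3, 0.026, -0.0265, 0, 0, 0, 2, 0.3, 0.026, -0.0265, 0, 0, 0, 2, 0.3, 0.026, -0.0265, 0, 0, 0, 2, 0.3, 0.026, -0.0265, 0, 0, 0, 1.6, 0.3], squeeze=12)

```text
time_s: 0.77
ee_pos: [0.3565, 0.3162, 0.2054]
eef_rot: [-2.35, 1.571, -2.348]
force: [1.2, 1.0, 0.5]
grip_width: 0.0656
```

Call:
jog_arm(rows=[0.026, -0.0265, 0, 0, 0, 0, 0.3, 0.026, -0.0265, 0, 0, 0, 0, 0.3, 0.026, -0.0265, 0, 0, 0, 0, 0.3, 0.026, -0.0265, 0, 0, 0, 0, 0.3, 0.026, -0.0265, 0, 0, 0, 0, 0.3, 0.026, -0.0265, 0, 0, 0, 0, 0.3, 0.026, -0.0265, 0, 0, 0, 0, 0.3, 0.026, -0.0265, 0, 0, 0, 0, 0.3])

```text
time_s: 1.43
ee_pos: [0.5646, 0.1041, 0.2051]
eef_rot: [-3.053, 1.57, -3.052]
force: [0.4, 0.4, -0.4]
grip_width: 0.0659
```

Call:
jog_arm(rows=[0.026, -0.0265, 0, 0, 0, 0, 0.3, 0.026, -0.0265, 0, 0, 0, 0, 0.3, 0, 0, 0, 0, 0, 0, 0.3, 0, 0, 0, 0, 0, 0, 0.3])

```text
time_s: 1.77
ee_pos: [0.616, 0.0515, 0.2042]
eef_rot: [3.139, 1.569, 3.137]
force: [-0.3, 0.5, -0.6]
grip_width: 0.0657
```

```bash
python3 st.py .6155 .0475 .082
```

```text
t 1.77 tcp [0.616  0.0515 0.2042] grip 0.0657 F [-0.3  0.5 -0.6]
finger [-0.002  0.    -1.   ] jaw [0.002 1.    0.   ] jawdeg 89.9 q [ 0.02  0.46  1.31  0.    1.38 -1.54]
to go mm [  -0.5   -4.  -122.2]
```

Call:
jog_arm(rows=[-0.0005, -0.004, -0.03, 0, 0, 0, 0.3, 0, 0, -0.03, 0, 0, 0, 0.3, 0, 0, -0.03, 0, 0, 0, 0.3, 0, 0, -0.024, 0, 0, 0, 0.3, 0, 0, -0.01, 0, 0, 0, 0.3, 0, 0, 0, 0, 0, 0, 0.3, 0, 0, 0, 0, 0, 0, 1, 0, 0, 0, 0, 0, 0, 1])

```text
time_s: 2.43
ee_pos: [0.6159, 0.0492, 0.0834]
eef_rot: [0.035, 1.568, 0.036]
force: [-0.4, -0.4, -0.2]
grip_width: 0.0559
```

Call:
jog_arm(rows=[0, 0, 0, 0, 0, 0, 1, 0, 0, 0, 0, 0, 0, 1, 0, 0, 0, 0, 0, 0, 1, 0, 0, 0, 0, 0, 0, 1, 0, 0, 0.005, 0, 0, 0, 1, 0, 0, 0.01, 0, 0, 0, 1])

```text
time_s: 2.93
ee_pos: [0.6146, 0.0488, 0.0959]
eef_rot: [-3.13, 1.569, -3.129]
force: [0.3, -1.1, -1.2]
grip_width: 0.0297
```

```bash
python3 st.py .5903 .3244 .078
```

```text
t 2.93 tcp [0.6146 0.0488 0.0959] grip 0.0297 F [ 0.3 -1.1 -1.2]
finger [-0.002 -0.    -1.   ] jaw [-0.  1. -0.] jawdeg 90.0 q [ 0.02  0.55  1.43  0.    1.16 -1.55]
to go mm [-24.3 275.6 -17.9]
```

Call:
jog_arm(rows=[0, 0, 0.03, 0, 0, 0, 1, 0, 0.005, 0.03, 0, 0, 0, 1, -0.004, 0.03, 0.01, 0, 0, 0, 1, -0.004, 0.035, 0, 0, 0, 0, 1, -0.004, 0.035, 0, 0, 0, 0, 1, -0.004, 0.035, 0, 0, 0, 0, 1, -0.004, 0.035, 0, 0, 0, 0, 1, -0.004, 0.035, 0, 0, 0, 0, 1])

```text
time_s: 3.6
ee_pos: [0.5908, 0.2605, 0.1676]
eef_rot: [0.382, 1.57, 0.382]
force: [1.5, 0.0, -0.2]
grip_width: 0.0302
```

Call:
jog_arm(rows=[0, 0.035, 0, 0, 0, 0, 1, 0, 0.03, -0.02, 0, 0, 0, 1, 0, 0, -0.02, 0, 0, 0, 1, 0, 0, -0.02, 0, 0, 0, 1, 0, 0, -0.01, 0, 0, 0, 1, 0, 0, 0, 0, 0, 0, 1, 0, 0, 0, 0, 0, 0, 1])

```text
time_s: 4.18
ee_pos: [0.5915, 0.3236, 0.0974]
eef_rot: [0.452, 1.57, 0.452]
force: [-0.2, 0.4, -0.2]
grip_width: 0.0301
```

```bash
python3 st.py .5903 .3244 .079
```

```text
t 4.18 tcp [0.5915 0.3236 0.0974] grip 0.0301 F [-0.2  0.4 -0.2]
finger [ 0.  0. -1.] jaw [0. 1. 0.] jawdeg 90.0 q [ 0.45  0.67  1.23  0.    1.24 -1.12]
to go mm [ -1.2   0.8 -18.4]
```

Call:
jog_arm(rows=[0, 0, -0.01, 0, 0, 0, 1, 0, 0, -0.005, 0, 0, 0, 1, 0, 0, -0.002, 0, 0, 0, 1, 0, 0, -0.001, 0, 0, 0, 1, 0, 0, 0, 0, 0, 0, 1])

```text
time_s: 4.6
ee_pos: [0.5917, 0.3235, 0.0797]
eef_rot: [0.064, 1.569, 0.064]
force: [-0.4, -2.4, 6.0]
grip_width: 0.0299
```

Call:
jog_arm(rows=[0, 0, 0, 0, 0, 0, 0.3, 0, 0, 0, 0, 0, 0, 0.3, 0, 0, 0, 0, 0, 0, 0.3, 0, 0, 0.02, 0, 0, 0, 0.3, 0, 0, 0.03, 0, 0, 0, 0.3, 0, 0, 0.04, 0, 0, 0, 0.3, 0, -0.03, 0.01, 0, 0, 0, 0.3, -0.003, -0.038, 0, 0, 0, 0, 0.3])

```text
time_s: 5.27
ee_pos: [0.589, 0.2573, 0.1821]
eef_rot: [0.399, 1.565, 0.402]
force: [0.2, -0.4, 0.4]
grip_width: 0.0656
```

Call:
jog_arm(rows=[-0.003, -0.038, 0, 0, 0, 0, 0.3, -0.003, -0.038, 0, 0, 0, 0, 0.3, -0.003, -0.038, 0, 0, 0, 0, 0.3, -0.003, -0.038, 0, 0, 0, 0, 0.3, -0.003, -0.038, 0, 0, 0, 0, 0.3, -0.003, -0.038, 0, 0, 0, 0, 0.3, -0.001, -0.028, 0, 0, 0, 0, 0.3, 0, 0, 0, 0, 0, 0, 0.3])

```text
time_s: 5.93
ee_pos: [0.5689, -0.0046, 0.1786]
eef_rot: [-1.351, 1.57, -1.355]
force: [-0.1, 0.1, 0.7]
grip_width: 0.0657
```

```bash
python3 st.py .5695 -.001 .081; python3 -c "
from h import *
a,_=shot('scene','s1');crop(a,240,120,480,290,3,'s1c')"
```

```text
t 5.93 tcp [ 0.5689 -0.0046  0.1786] grip 0.0657 F [-0.1  0.1  0.7]
finger [ 0.    -0.001 -1.   ] jaw [ 0.004  1.    -0.001] jawdeg 89.8 q [-0.07  0.36  1.5  -0.    1.28 -1.64]
to go mm [  0.6   3.6 -97.6]
```

View pics/s1c.png

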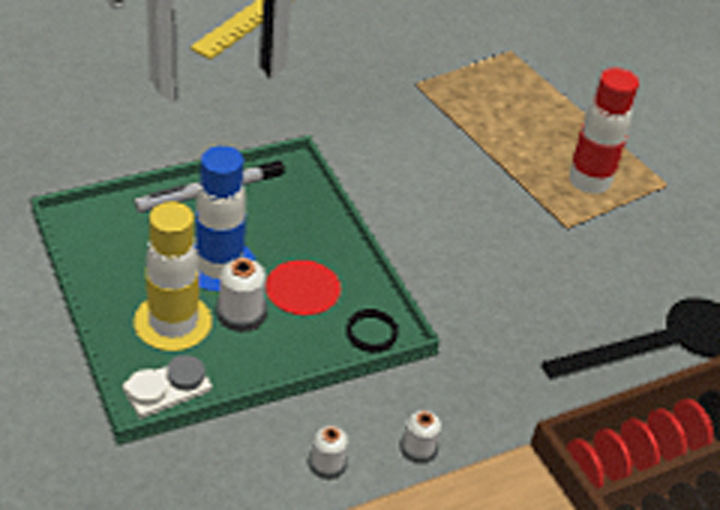

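The red bottle stands upright on the mat at crop (605,130). The fingers straddle above the blue cap (222,165).

Call:
jog_arm(rows=[0.0005, 0.0035, -0.03, 0, 0, 0, 0.3, 0, 0, -0.03, 0, 0, 0, 0.3, 0, 0, -0.025, 0, 0, 0, 0.3, 0, 0, -0.0125, 0, 0, 0, 0.3, 0, 0, 0, 0, 0, 0, 0.3, 0, 0, 0, 0, 0, 0, 1, 0, 0, 0, 0, 0, 0, 1, 0, 0, 0, 0, 0, 0, 1])

```text
time_s: 6.65
ee_pos: [0.5703, 0.0036, 0.0823]
eef_rot: [-0.029, 1.569, -0.028]
force: [0.5, -0.2, 0.7]
grip_width: 0.049
```

Call:
jog_arm(rows=[0, 0, 0, 0, 0, 0, 1, 0, 0, 0, 0, 0, 0, 1, 0, 0, 0, 0, 0, 0, 1, 0, 0, 0.02, 0, 0, 0, 1, 0, 0, 0.03, 0, 0, 0, 1, 0, 0, 0.04, 0, 0, 0, 1, 0, 0, 0, 0, 0, 0, 1])

```text
time_s: 7.23
ee_pos: [0.5721, 0.0032, 0.1784]
eef_rot: [-0.058, 1.561, -0.057]
force: [-0.4, 0.3, 0.1]
grip_width: 0.0298
```

```bash
python3 st.py .5208 .316 .079
```

```text
t 7.23 tcp [0.5721 0.0032 0.1784] grip 0.0298 F [-0.4  0.3  0.1]
finger [ 0.01  -0.001 -1.   ] jaw [-0.001  1.    -0.001] jawdeg 90.0 q [-0.06  0.37  1.5   0.    1.27 -1.63]
to go mm [-51.3 312.8 -99.4]
```

Call:
jog_arm(rows=[-0.012, 0.03, 0, 0, 0, 0, 1, -0.012, 0.036, 0, 0, 0, 0, 1, -0.012, 0.036, 0, 0, 0, 0, 1, -0.01, 0.036, 0, 0, 0, 0, 1, -0.005, 0.036, 0, 0, 0, 0, 1, 0, 0.036, 0, 0, 0, 0, 1, 0, 0.036, 0, 0, 0, 0, 1, 0, 0.036, 0, 0, 0, 0, 1])

```text
time_s: 7.9
ee_pos: [0.5183, 0.2871, 0.1711]
eef_rot: [0.413, 1.57, 0.414]
force: [1.9, -0.2, -0.1]
grip_width: 0.0295
```

Call:
jog_arm(rows=[0, 0.031, 0, 0, 0, 0, 1, 0, 0, -0.03, 0, 0, 0, 1, 0, 0, -0.03, 0, 0, 0, 1, 0, 0, -0.02, 0, 0, 0, 1, 0, 0, 0, 0, 0, 0, 1, 0, 0, 0, 0, 0, 0, 1])

```text
time_s: 8.4
ee_pos: [0.5185, 0.3162, 0.0908]
eef_rot: [-2.651, 1.57, -2.651]
force: [1.1, 0.2, -0.2]
grip_width: 0.0298
```

```bash
python3 st.py .5208 .316 .079
```

```text
t 8.4 tcp [0.5185 0.3162 0.0908] grip 0.0298 F [ 1.1  0.2 -0.2]
finger [-0.001 -0.001 -1.   ] jaw [-0.     1.    -0.001] jawdeg 90.0 q [ 0.49  0.54  1.46 -0.    1.14 -1.08]
to go mm [  2.3  -0.2 -11.8]
```

Call:
jog_arm(rows=[0, 0, -0.006, 0, 0, 0, 1, 0, 0, -0.003, 0, 0, 0, 1, 0, 0, -0.002, 0, 0, 0, 1, 0, 0, 0, 0, 0, 0, 1])

```text
time_s: 8.73
ee_pos: [0.5188, 0.3163, 0.0802]
eef_rot: [0.516, 1.57, 0.516]
force: [-0.4, 0.0, -0.4]
grip_width: 0.0295
```

Call:
jog_arm(rows=[0, 0, -0.001, 0, 0, 0, 1, 0, 0, 0, 0, 0, 0, 1])

```text
time_s: 8.9
ee_pos: [0.519, 0.3163, 0.0795]
eef_rot: [0.293, 1.57, 0.293]
force: [-0.4, -1.2, 2.6]
grip_width: 0.0297
```

Contact. Release, lift, and go to yellow (0.611,-0.054).

Call:
jog_arm(rows=[0, 0, 0, 0, 0, 0, 0.3, 0, 0, 0, 0, 0, 0, 0.3, 0, 0, 0, 0, 0, 0, 0.3, 0, 0, 0.02, 0, 0, 0, 0.3, 0, 0, 0.03, 0, 0, 0, 0.3, 0, 0, 0.04, 0, 0, 0, 0.3, 0, -0.03, 0.01, 0, 0, 0, 0.3, 0.008, -0.038, 0, 0, 0, 0, 0.3])

```text
time_s: 9.57
ee_pos: [0.5269, 0.2498, 0.1826]
eef_rot: [0.431, 1.565, 0.435]
force: [1.1, -0.2, -0.7]
grip_width: 0.0661
```

Call:
jog_arm(rows=[0.01, -0.038, 0, 0, 0, 0, 0.3, 0.01, -0.038, 0, 0, 0, 0, 0.3, 0.01, -0.038, 0, 0, 0, 0, 0.3, 0.01, -0.038, 0, 0, 0, 0, 0.3, 0.01, -0.038, 0, 0, 0, 0, 0.3, 0.01, -0.038, 0, 0, 0, 0, 0.3, 0.012, -0.038, 0, 0, 0, 0, 0.3, 0.012, -0.036, 0, 0, 0, 0, 0.3])

```text
time_s: 10.23
ee_pos: [0.6108, -0.0559, 0.1791]
eef_rot: [-0.067, 1.571, -0.067]
force: [0.9, 0.5, 0.4]
grip_width: 0.0657
```

Call:
jog_arm(rows=[0, 0, 0, 0, 0, 0, 0.3, 0, 0, 0, 0, 0, 0, 0.3, 0, 0, 0, 0, 0, 0, 0.3])

```text
time_s: 10.48
ee_pos: [0.6105, -0.0533, 0.1787]
eef_rot: [2.588, 1.57, 2.588]
force: [-0.5, 0.7, -0.0]
grip_width: 0.066
```

```bash
python3 st.py .611 -.0543 .081; python3 -c "
from h import *
a,_=shot('scene','s2');crop(a,240,120,480,290,3,'s2c')"
```

```text
t 10.48 tcp [ 0.6105 -0.0533  0.1787] grip 0.066 F [-0.5  0.7 -0. ]
finger [-0.  0. -1.] jaw [-0.  1.  0.] jawdeg 90.0 q [-0.15  0.46  1.36  0.    1.32 -1.72]
to go mm [  0.5  -1.  -97.7]
```

View pics/s2c.png

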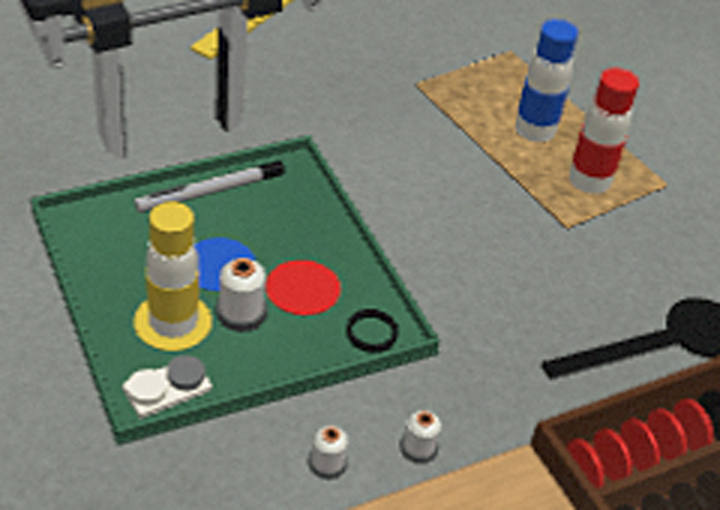

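Blue (548,80) and red (605,130) stand upright on the mat, and the gripper is above yellow (172,230).

Call:
jog_arm(rows=[0.0005, -0.001, -0.03, 0, 0, 0, 0.3, 0, 0, -0.03, 0, 0, 0, 0.3, 0, 0, -0.025, 0, 0, 0, 0.3, 0, 0, -0.0125, 0, 0, 0, 0.3, 0, 0, 0, 0, 0, 0, 0.3, 0, 0, 0, 0, 0, 0, 1, 0, 0, 0, 0, 0, 0, 1, 0, 0, 0, 0, 0, 0, 1])

```text
time_s: 11.2
ee_pos: [0.612, -0.0546, 0.0833]
eef_rot: [-0.149, 1.568, -0.148]
force: [1.4, 0.2, 0.2]
grip_width: 0.049
```

Call:
jog_arm(rows=[0, 0, 0, 0, 0, 0, 1, 0, 0, 0, 0, 0, 0, 1, 0, 0, 0, 0, 0, 0, 1, 0, 0, 0.02, 0, 0, 0, 1, 0, 0, 0.03, 0, 0, 0, 1, 0, 0, 0.04, 0, 0, 0, 1, 0, 0, 0, 0, 0, 0, 1, 0, 0, 0, 0, 0, 0, 1])

```text
time_s: 11.87
ee_pos: [0.612, -0.0548, 0.1737]
eef_rot: [-0.145, 1.567, -0.145]
force: [-0.9, -0.8, -0.7]
grip_width: 0.0294
```

```bash
python3 st.py .4495 .3075 .081
```

```text
t 11.87 tcp [ 0.612  -0.0548  0.1737] grip 0.0294 F [-0.9 -0.8 -0.7]
finger [ 0.004 -0.001 -1.   ] jaw [-0.     1.    -0.001] jawdeg 90.0 q [-0.15  0.47  1.37  0.    1.3  -1.72]
to go mm [-162.5  362.3  -92.7]
```

Call:
jog_arm(rows=[-0.016, 0.036, 0, 0, 0, 0, 1, -0.016, 0.036, 0, 0, 0, 0, 1, -0.016, 0.036, 0, 0, 0, 0, 1, -0.016, 0.036, 0, 0, 0, 0, 1, -0.016, 0.036, 0, 0, 0, 0, 1, -0.016, 0.036, 0, 0, 0, 0, 1, -0.016, 0.036, 0, 0, 0, 0, 1, -0.016, 0.036, 0, 0, 0, 0, 1])

```text
time_s: 12.53
ee_pos: [0.4815, 0.2346, 0.1701]
eef_rot: [-2.748, 1.569, -2.748]
force: [-0.2, 0.5, -0.1]
grip_width: 0.0301
```

Call:
jog_arm(rows=[-0.016, 0.036, 0, 0, 0, 0, 1, -0.017, 0.037, 0, 0, 0, 0, 1, 0, 0, -0.03, 0, 0, 0, 1, 0, 0, -0.03, 0, 0, 0, 1, 0, 0, -0.02, 0, 0, 0, 1, 0, 0, 0, 0, 0, 0, 1, 0, 0, 0, 0, 0, 0, 1])

```text
time_s: 13.12
ee_pos: [0.4495, 0.3059, 0.0904]
eef_rot: [-2.614, 1.568, -2.614]
force: [-0.1, 0.8, -0.3]
grip_width: 0.0296
```

```bash
python3 st.py .4495 .3075 .079
```

```text
t 13.12 tcp [0.4495 0.3059 0.0904] grip 0.0296 F [-0.1  0.8 -0.3]
finger [-0.003 -0.002 -1.   ] jaw [-0.     1.    -0.002] jawdeg 90.0 q [ 0.53  0.41  1.66  0.    1.08 -1.04]
to go mm [  0.    1.6 -11.4]
```

Call:
jog_arm(rows=[0, 0, -0.006, 0, 0, 0, 1, 0, 0, -0.003, 0, 0, 0, 1, 0, 0, -0.002, 0, 0, 0, 1, 0, 0, -0.001, 0, 0, 0, 1, 0, 0, 0, 0, 0, 0, 1])

```text
time_s: 13.53
ee_pos: [0.4505, 0.3064, 0.08]
eef_rot: [0.547, 1.57, 0.547]
force: [0.8, 1.0, 1.4]
grip_width: 0.0295
```

Call:
jog_arm(rows=[0, 0, -0.001, 0, 0, 0, 1, 0, 0, 0, 0, 0, 0, 1])

```text
time_s: 13.7
ee_pos: [0.4508, 0.3067, 0.0797]
eef_rot: [0.546, 1.568, 0.547]
force: [0.2, 0.3, 8.2]
grip_width: 0.0298
```

Call:
jog_arm(rows=[0, 0, 0, 0, 0, 0, 0.3, 0, 0, 0, 0, 0, 0, 0.3, 0, 0, 0, 0, 0, 0, 0.3, 0, 0, 0.02, 0, 0, 0, 0.3, 0, 0, 0.03, 0, 0, 0, 0.3, 0, 0, 0.04, 0, 0, 0, 0.3, 0.005, -0.03, 0.01, 0, 0, 0, 0.3, 0.015, -0.03, 0, 0, 0, 0, 0.3])

```text
time_s: 14.37
ee_pos: [0.4703, 0.247, 0.1819]
eef_rot: [0.441, 1.566, 0.444]
force: [0.7, -0.1, -0.4]
grip_width: 0.0657
```

Call:
jog_arm(rows=[0.019, -0.033, 0, 0, 0, 0, 0.3, 0.019, -0.033, 0, 0, 0, 0, 0.3, 0.019, -0.033, 0, 0, 0, 0, 0.3, 0.019, -0.033, 0, 0, 0, 0, 0.3, 0.019, -0.033, 0, 0, 0, 0, 0.3, 0.019, -0.033, 0, 0, 0, 0, 0.3, 0.019, -0.033, 0, 0, 0, 0, 0.3, 0.019, -0.02, 0, 0, 0, 0, 0.3])

```text
time_s: 15.03
ee_pos: [0.6227, -0.0079, 0.1783]
eef_rot: [-2.369, 1.57, -2.37]
force: [0.6, 0.1, 0.2]
grip_width: 0.0657
```

Call:
jog_arm(rows=[0, 0, 0, 0, 0, 0, 0.3, 0, 0, 0, 0, 0, 0, 0.3, 0, 0, 0, 0, 0, 0, 0.3])

```text
time_s: 15.28
ee_pos: [0.6218, -0.0043, 0.1781]
eef_rot: [2.946, 1.57, 2.947]
force: [-0.2, 1.2, 0.4]
grip_width: 0.0655
```

```bash
python3 st.py .6218 -.0053 .016; python3 -c "
from h import *
a,_=shot('scene','s3');crop(a,240,120,480,290,3,'s3c');b,_=shot('top','t3');crop(b,170,170,390,290,3,'t3c')"
```

```text
t 15.28 tcp [ 0.6218 -0.0043  0.1781] grip 0.0655 F [-0.2  1.2  0.4]
finger [-0.001  0.    -1.   ] jaw [-0.001  1.     0.   ] jawdeg 90.0 q [-0.07  0.48  1.33  0.    1.33 -1.64]
to go mm [   0.    -1.  -162.1]
```

View pics/s3c.png

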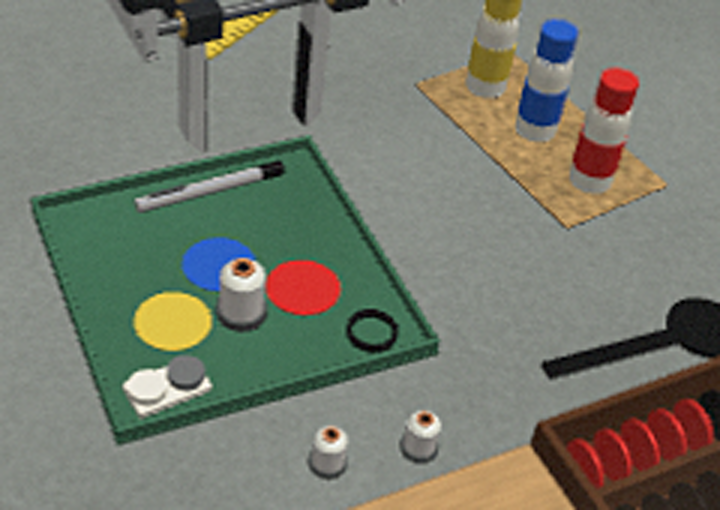

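View pics/t3c.png

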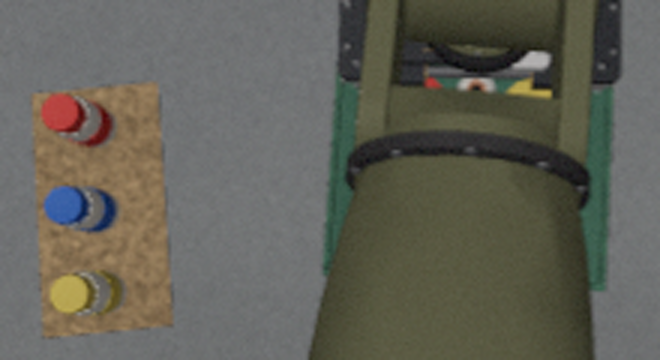

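All three bottles are upright on the mat and the eye is clear. Descending on the eye.

Call:
jog_arm(rows=[0, -0.001, -0.038, 0, 0, 0, 0.3, 0, 0, -0.038, 0, 0, 0, 0.3, 0, 0, -0.03, 0, 0, 0, 0.3, 0, 0, -0.025, 0, 0, 0, 0.3, 0, 0, -0.02, 0, 0, 0, 0.3, 0, 0, -0.009, 0, 0, 0, 0.3, 0, 0, 0, 0, 0, 0, 0.3, 0, 0, 0, 0, 0, 0, 0.3], squeeze=20)

```text
time_s: 16.05
ee_pos: [0.6224, -0.0052, 0.0194]
eef_rot: [-0.098, 1.57, -0.097]
force: [0.4, 0.2, -0.1]
grip_width: 0.0658
```

```bash
python3 st.py .6218 -.0053 .016; python3 -c "
from h import *
a,_=shot('scene','s4');crop(a,240,120,480,290,3,'s4c')"
```

```text
t 16.05 tcp [ 0.6224 -0.0052  0.0194] grip 0.0658 F [ 0.4  0.2 -0.1]
finger [ 0.001 -0.    -1.   ] jaw [-0.001  1.    -0.   ] jawdeg 90.1 q [-0.07  0.66  1.46 -0.    1.03 -1.64]
to go mm [-0.6 -0.1 -3.4]
```

View pics/s4c.png

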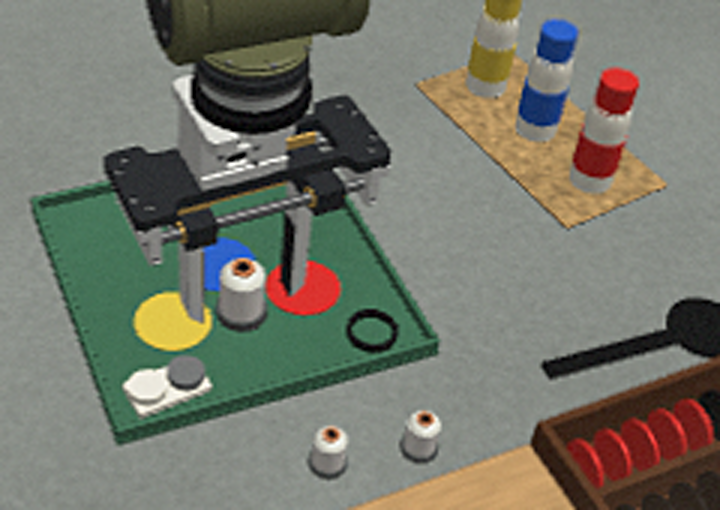

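The fingers straddle the eye at crop (243,295). Lower 3 mm, close, lift.

Call:
jog_arm(rows=[0, 0, -0.003, 0, 0, 0, 0.3, 0, 0, 0, 0, 0, 0, 1, 0, 0, 0, 0, 0, 0, 1, 0, 0, 0, 0, 0, 0, 1, 0, 0, 0, 0, 0, 0, 1, 0, 0, 0, 0, 0, 0, 1, 0, 0, 0, 0, 0, 0, 1])

```text
time_s: 16.68
ee_pos: [0.6222, -0.0057, 0.0156]
eef_rot: [-0.048, 1.571, -0.047]
force: [-0.7, 0.4, -0.1]
grip_width: 0.0315
```

Call:
jog_arm(rows=[0, 0, 0.01, 0, 0, 0, 1, 0, 0, 0.03, 0, 0, 0, 1, 0, 0, 0.03, 0, 0, 0, 1, 0, 0, 0.03, 0, 0, 0, 1, 0, 0, 0.01, 0, 0, 0, 1, 0, 0, 0, 0, 0, 0, 1, 0, 0, 0, 0, 0, 0, 1])

```text
time_s: 17.27
ee_pos: [0.6218, -0.0057, 0.1247]
eef_rot: [3.046, 1.57, 3.046]
force: [-0.3, 0.1, -1.6]
grip_width: 0.0318
```

```bash
python3 st.py .482 -.3247 .059; python3 -c "
from h import *
a,_=shot('scene','s5');crop(a,100,100,400,300,2.6,'s5c')"
```

```text
t 17.27 tcp [ 0.6218 -0.0057  0.1247] grip 0.0318 F [-0.3  0.1 -1.6]
finger [-0.001  0.    -1.   ] jaw [-0.  1.  0.] jawdeg 90.0 q [-0.07  0.53  1.39  0.    1.22 -1.64]
to go mm [-139.8 -319.   -65.7]
```

View pics/s5c.png

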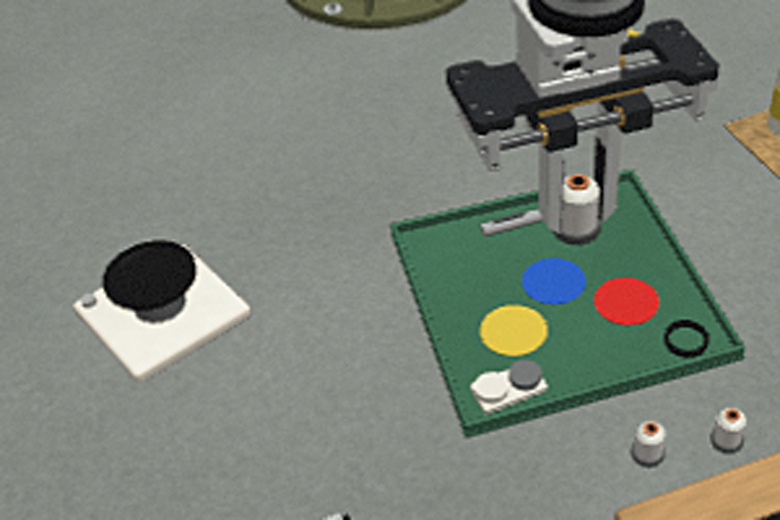

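Eye held upright at crop (578,205). Carry it to the dish.

Call:
jog_arm(rows=[-0.014, -0.032, 0, 0, 0, 0, 1, -0.014, -0.032, 0, 0, 0, 0, 1, -0.014, -0.032, 0, 0, 0, 0, 1, -0.014, -0.032, 0, 0, 0, 0, 1, -0.014, -0.032, 0, 0, 0, 0, 1, -0.014, -0.032, 0, 0, 0, 0, 1, -0.014, -0.032, 0, 0, 0, 0, 1, -0.014, -0.032, 0, 0, 0, 0, 1])

```text
time_s: 17.98
ee_pos: [0.5085, -0.2627, 0.1233]
eef_rot: [2.609, 1.567, 2.609]
force: [0.9, -0.1, -1.4]
grip_width: 0.0315
```

Call:
jog_arm(rows=[-0.014, -0.032, 0, 0, 0, 0, 1, -0.014, -0.031, 0, 0, 0, 0, 1, 0, 0, -0.02, 0, 0, 0, 1, 0, 0, -0.02, 0, 0, 0, 1, 0, 0, -0.01, 0, 0, 0, 1, 0, 0, 0, 0, 0, 0, 1, 0, 0, 0, 0, 0, 0, 1, 0, 0, 0, 0, 0, 0, 1])

```text
time_s: 18.65
ee_pos: [0.4826, -0.3246, 0.076]
eef_rot: [-0.699, 1.57, -0.698]
force: [-0.0, -0.2, 0.3]
grip_width: 0.0317
```

```bash
python3 st.py .482 -.3247 .0566; python3 - <<'E'
from meas import *
a,_=shot('scene','s6');crop(a,100,100,300,260,4,'s6c')
K=4;S=cv2.resize(cv2.imread("pics/s5.png"),None,fx=K,fy=K,interpolation=cv2.INTER_CUBIC);MS,_=masks(S)
for k in R:
    for st,c,m in blobs(MS[k],2000):
        c=c/K
        if 270<c[0]<370 and 195<c[1]<240:
            cn=max(cv2.findContours(m.astype(np.uint8),0,1)[0],key=len).reshape(-1,2)
            P=ray("scene",(cn+.5)/K-.5,.005);print(k,circ(P))
E
```

```text
t 18.65 tcp [ 0.4826 -0.3246  0.076 ] grip 0.0317 F [-0.  -0.2  0.3]
finger [ 0. -0. -1.] jaw [-0.001  1.    -0.   ] jawdeg 90.1 q [-0.65  0.5   1.56 -0.    1.08 -2.23]
to go mm [ -0.6  -0.1 -19.4]
yel (array([ 0.60995592, -0.05472176,  0.02815253]), np.float64(0.00023878036655150151))
blue (array([ 0.56897206, -0.00151325,  0.02824589]), np.float64(0.00027500387086161986))
red (array([0.61420479, 0.0477313 , 0.02782274]), np.float64(0.000226034903733981))
```

View pics/s6c.png

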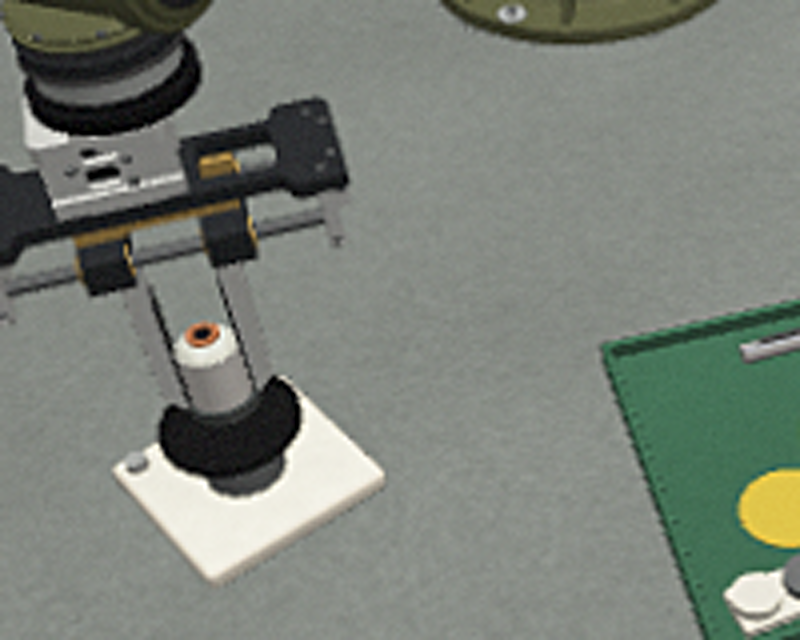

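The eye hovers centred over the black dish (235,430). Lower it gently.

Call:
jog_arm(rows=[0, 0, -0.008, 0, 0, 0, 1, 0, 0, -0.006, 0, 0, 0, 1, 0, 0, -0.003, 0, 0, 0, 1, 0, 0, -0.001, 0, 0, 0, 1, 0, 0, 0, 0, 0, 0, 1, 0, 0, 0, 0, 0, 0, 1])

```text
time_s: 19.2
ee_pos: [0.4822, -0.3247, 0.0575]
eef_rot: [-0.618, 1.571, -0.618]
force: [-0.2, -0.1, -0.9]
grip_width: 0.0319
```

Call:
jog_arm(rows=[0, 0, -0.001, 0, 0, 0, 1, 0, 0, 0, 0, 0, 0, 1])

```text
time_s: 19.37
ee_pos: [0.4822, -0.3248, 0.0566]
eef_rot: [-0.689, 1.57, -0.689]
force: [-0.0, -0.3, -1.0]
grip_width: 0.0315
```

Call:
jog_arm(rows=[0, 0, -0.001, 0, 0, 0, 1, 0, 0, 0, 0, 0, 0, 1])

```text
time_s: 19.53
ee_pos: [0.4824, -0.3248, 0.0565]
eef_rot: [-0.64, 1.57, -0.64]
force: [-3.8, 2.6, 9.3]
grip_width: 0.0318
```

Call:
jog_arm(rows=[0, 0, 0.0007, 0, 0, 0, 1, 0, 0, 0, 0, 0, 0, 0.4, 0, 0, 0, 0, 0, 0, 0.4, 0, 0, 0, 0, 0, 0, 0.4, 0, 0, 0.02, 0, 0, 0, 0.4, 0, 0, 0.03, 0, 0, 0, 0.4, 0, 0, 0.04, 0, 0, 0, 0.4, 0, 0, 0.035, 0, 0, 0, 0.4], squeeze=12)

```text
time_s: 20.2
ee_pos: [0.482, -0.3246, 0.183]
eef_rot: [2.683, 1.571, 2.684]
force: [0.0, -0.3, 0.3]
grip_width: 0.0566
```

```bash
python3 st.py .5917 .3235 .18; python3 - <<'E'
from h import *
a,_=shot('scene','s7');crop(a,100,100,300,260,4,'s7c')
E
```

```text
t 20.2 tcp [ 0.482  -0.3246  0.183 ] grip 0.0566 F [ 0.  -0.3  0.3]
finger [-0.  0. -1.] jaw [-0.  1.  0.] jawdeg 90.0 q [-0.66  0.39  1.46 -0.    1.3  -2.23]
to go mm [109.7 648.1  -3. ]
```

View pics/s7c.png

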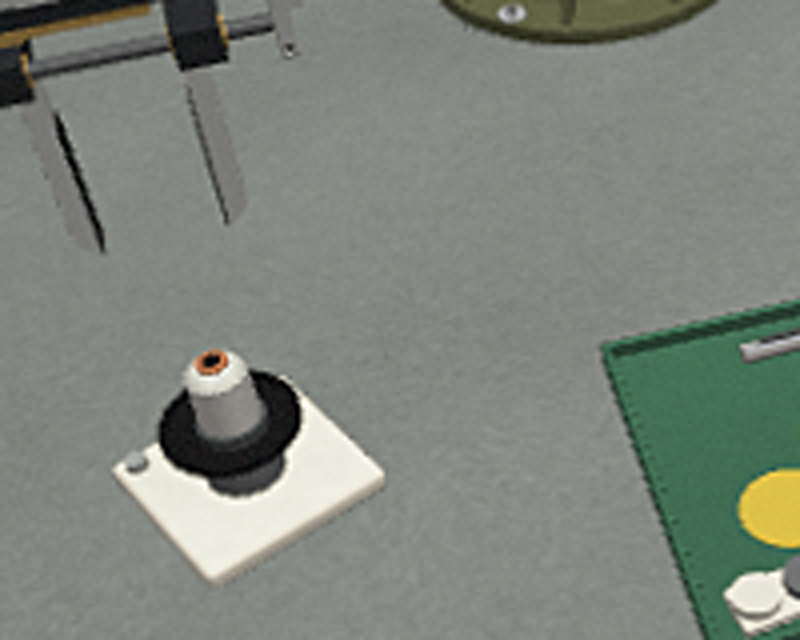

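The eye stands in the dish, centred (225,410). Next I measure the bottle caps on the mat while moving to yellow.

```bash
python3 - <<'E'
from meas import *
K=4
s=cv2.imread("pics/s7.png");S=cv2.resize(s,None,fx=K,fy=K,interpolation=cv2.INTER_CUBIC);MS,HS=masks(S)
for k in R:
    for st,c,m in blobs(MS[k],400):
        cx,cy=c/K
        if 390<cx<470 and 100<cy<165:
            v=HS[...,2][m]; th,_=cv2.threshold(v.reshape(-1,1),0,255,cv2.THRESH_OTSU)
            cc=max(blobs((m&(HS[...,2]>th)).astype(np.uint8),100),key=lambda q:q[0][4])
            print(k,(c/K).round(1),st[4],cc[0]/K,ray("scene",(cc[1]+.5)/K-.5,.108).round(4))
# eye and dish
q=cv2.cvtColor(s,cv2.COLOR_BGR2HSV)
print("eye iris",ray("scene",[[100+212/4,100+362/4]],.094),"dish .482 -.3247")
E
```

```text
yel [407.8 119.6] 2346 [402.75 112.5   11.75   7.   234.75] [[0.4502 0.3062 0.108 ]]
yel [403.5 141.1] 2411 [405.   135.     7.    12.75 166.75] [[0.5423 0.2493 0.108 ]]
blue [425.6 133.6] 2455 [420.5  126.5   12.25   7.   261.  ] [[0.5182 0.3152 0.108 ]]
blue [420.2 155.6] 2398 [422.5 150.5   6.5  11.5 137.5] [[0.6023 0.2566 0.108 ]]
red [445.5 150.2] 2666 [440.5  142.75  12.5    7.75 289.75] [[0.5911 0.3222 0.108 ]]
eye iris [[ 0.48313588 -0.32377185  0.094     ]] dish .482 -.3247
```

Call:
jog_arm(rows=[-0.002, 0.03, 0, 0, 0, 0, 0.3, -0.002, 0.037, 0, 0, 0, 0, 0.3, -0.002, 0.037, 0, 0, 0, 0, 0.3, -0.002, 0.037, 0, 0, 0, 0, 0.3, -0.002, 0.037, 0, 0, 0, 0, 0.3, -0.002, 0.037, 0, 0, 0, 0, 0.3, -0.002, 0.037, 0, 0, 0, 0, 0.3, -0.002, 0.037, 0, 0, 0, 0, 0.3])

```text
time_s: 20.92
ee_pos: [0.4657, -0.034, 0.1811]
eef_rot: [-0.138, 1.57, -0.138]
force: [0.3, -0.0, -0.7]
grip_width: 0.0657
```

Call:
jog_arm(rows=[-0.002, 0.037, 0, 0, 0, 0, 0.3, -0.002, 0.037, 0, 0, 0, 0, 0.3, -0.002, 0.037, 0, 0, 0, 0, 0.3, -0.002, 0.037, 0, 0, 0, 0, 0.3, -0.002, 0.037, 0, 0, 0, 0, 0.3, -0.002, 0.037, 0, 0, 0, 0, 0.3, -0.002, 0.037, 0, 0, 0, 0, 0.3, 0, 0.037, 0, 0, 0, 0, 0.3])

```text
time_s: 21.58
ee_pos: [0.4515, 0.2622, 0.1811]
eef_rot: [0.276, 1.571, 0.276]
force: [1.0, 0.2, 0.7]
grip_width: 0.0656
```

Call:
jog_arm(rows=[0, 0.01, 0, 0, 0, 0, 0.3, 0, 0, 0, 0, 0, 0, 0.3, 0, 0, 0, 0, 0, 0, 0.3, 0, 0, 0, 0, 0, 0, 0.3])

```text
time_s: 21.92
ee_pos: [0.4523, 0.2692, 0.181]
eef_rot: [-2.147, 1.57, -2.147]
force: [0.6, 0.1, 0.5]
grip_width: 0.066
```

```bash
python3 st.py .4508 .3067 .0795
```

```text
t 21.92 tcp [0.4523 0.2692 0.181 ] grip 0.066 F [0.6 0.1 0.5]
finger [-0. -0. -1.] jaw [ 0.  1. -0.] jawdeg 90.0 q [ 0.47  0.27  1.62 -0.    1.25 -1.1 ]
to go mm [  -1.5   37.5 -101.5]
```

Call:
jog_arm(rows=[-0.0015, 0.037, 0, 0, 0, 0, 0.3, 0, 0, -0.02, 0, 0, 0, 0.3, 0, 0, -0.03, 0, 0, 0, 0.3, 0, 0, -0.03, 0, 0, 0, 0.3, 0, 0, -0.02, 0, 0, 0, 0.3, 0, 0, 0, 0, 0, 0, 0.3, 0, 0, 0, 0, 0, 0, 0.3, 0, 0, 0, 0, 0, 0, 0.3])

```text
time_s: 22.58
ee_pos: [0.4516, 0.307, 0.0829]
eef_rot: [0.503, 1.569, 0.502]
force: [1.0, 0.5, 0.5]
grip_width: 0.066
```

```bash
python3 st.py .4505 .3065 .0795
```

```text
t 22.58 tcp [0.4516 0.307  0.0829] grip 0.066 F [1.  0.5 0.5]
finger [ 0.002  0.001 -1.   ] jaw [0.    1.    0.001] jawdeg 90.0 q [ 0.53  0.42  1.66 -0.    1.06 -1.04]
to go mm [-1.1 -0.5 -3.4]
```

Call:
jog_arm(rows=[-0.001, 0, -0.003, 0, 0, 0, 0.3, 0, 0, 0, 0, 0, 0, 1, 0, 0, 0, 0, 0, 0, 1, 0, 0, 0, 0, 0, 0, 1, 0, 0, 0, 0, 0, 0, 1, 0, 0, 0, 0, 0, 0, 1, 0, 0, 0.02, 0, 0, 0, 1, 0, 0, 0.03, 0, 0, 0, 1])

```text
time_s: 23.25
ee_pos: [0.4484, 0.3066, 0.1263]
eef_rot: [-2.604, 1.566, -2.604]
force: [-0.6, 0.5, 0.3]
grip_width: 0.0293
```

Call:
jog_arm(rows=[0, 0, 0.04, 0, 0, 0, 1, 0, 0, 0.01, 0, 0, 0, 1, 0, 0, 0, 0, 0, 0, 1, 0, 0, 0, 0, 0, 0, 1])

```text
time_s: 23.58
ee_pos: [0.4494, 0.3072, 0.1775]
eef_rot: [-2.556, 1.571, -2.555]
force: [-0.4, 0.4, -1.3]
grip_width: 0.0296
```

```bash
python3 st.py .6108 -.0546 .083
```

```text
t 23.58 tcp [0.4494 0.3072 0.1775] grip 0.0296 F [-0.4  0.4 -1.3]
finger [-0. -0. -1.] jaw [-0.001  1.    -0.   ] jawdeg 90.0 q [ 0.53  0.31  1.57 -0.    1.26 -1.04]
to go mm [ 161.4 -361.8  -94.5]
```

Call:
jog_arm(rows=[0.012, -0.036, 0, 0, 0, 0, 1, 0.016, -0.036, 0, 0, 0, 0, 1, 0.016, -0.036, 0, 0, 0, 0, 1, 0.016, -0.036, 0, 0, 0, 0, 1, 0.016, -0.036, 0, 0, 0, 0, 1, 0.016, -0.036, 0, 0, 0, 0, 1, 0.016, -0.036, 0, 0, 0, 0, 1, 0.016, -0.036, 0, 0, 0, 0, 1])

```text
time_s: 24.25
ee_pos: [0.5733, 0.0173, 0.1756]
eef_rot: [3.104, 1.567, 3.104]
force: [1.2, 0.1, -0.7]
grip_width: 0.0296
```

Call:
jog_arm(rows=[0.018, -0.036, 0, 0, 0, 0, 1, 0.018, -0.036, 0, 0, 0, 0, 1, 0, 0, -0.03, 0, 0, 0, 1, 0, 0, -0.03, 0, 0, 0, 1, 0, 0, -0.02, 0, 0, 0, 1, 0, 0, 0, 0, 0, 0, 1, 0, 0, 0, 0, 0, 0, 1, 0, 0, 0, 0, 0, 0, 1])

```text
time_s: 24.92
ee_pos: [0.6097, -0.0526, 0.0985]
eef_rot: [2.953, 1.571, 2.954]
force: [0.3, 0.3, -0.2]
grip_width: 0.0298
```

```bash
python3 st.py .6108 -.0546 .083
```

```text
t 24.92 tcp [ 0.6097 -0.0526  0.0985] grip 0.0298 F [ 0.3  0.3 -0.2]
finger [-0.  0. -1.] jaw [-0.001  1.     0.   ] jawdeg 90.0 q [-0.15  0.54  1.44  0.    1.16 -1.72]
to go mm [  1.1  -2.  -15.5]
```

Call:
jog_arm(rows=[0.001, -0.002, -0.008, 0, 0, 0, 1, 0, 0, -0.004, 0, 0, 0, 1, 0, 0, -0.002, 0, 0, 0, 1, 0, 0, -0.001, 0, 0, 0, 1, 0, 0, 0, 0, 0, 0, 1, 0, 0, 0, 0, 0, 0, 1])

```text
time_s: 25.42
ee_pos: [0.6121, -0.0551, 0.0854]
eef_rot: [-0.201, 1.566, -0.201]
force: [-0.1, -1.1, 12.2]
grip_width: 0.0298
```

```bash
python3 st.py; python3 - <<'E'
from h import *
a,_=shot('scene','s8');crop(a,240,120,400,290,4,'s8c')
E
```

```text
t 25.42 tcp [ 0.6121 -0.0551  0.0854] grip 0.0298 F [-0.1 -1.1 12.2]
finger [ 0.005 -0.001 -1.   ] jaw [-0.001  1.    -0.001] jawdeg 90.0 q [-0.15  0.56  1.45 -0.    1.13 -1.72]
```

View pics/s8c.png

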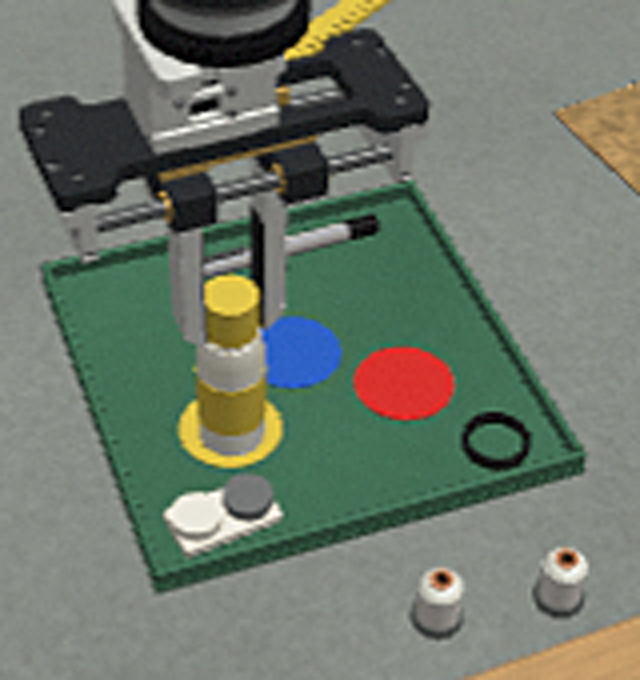

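Yellow stands upright on its spot (232,430). Release, lift, and go to blue (0.518,0.316).

Call:
jog_arm(rows=[0, 0, 0.001, 0, 0, 0, 1, 0, 0, 0, 0, 0, 0, 0.3, 0, 0, 0, 0, 0, 0, 0.3, 0, 0, 0, 0, 0, 0, 0.3, 0, 0, 0.02, 0, 0, 0, 0.3, 0, 0, 0.03, 0, 0, 0, 0.3, 0, 0, 0.04, 0, 0, 0, 0.3, -0.004, 0.03, 0.005, 0, 0, 0, 0.3])

```text
time_s: 26.13
ee_pos: [0.6088, -0.0279, 0.1855]
eef_rot: [-0.196, 1.562, -0.199]
force: [-0.4, 0.1, 1.5]
grip_width: 0.0657
```

Call:
jog_arm(rows=[-0.01, 0.038, 0, 0, 0, 0, 0.3, -0.01, 0.038, 0, 0, 0, 0, 0.3, -0.01, 0.038, 0, 0, 0, 0, 0.3, -0.01, 0.038, 0, 0, 0, 0, 0.3, -0.01, 0.038, 0, 0, 0, 0, 0.3, -0.01, 0.038, 0, 0, 0, 0, 0.3, -0.01, 0.038, 0, 0, 0, 0, 0.3, -0.01, 0.038, 0, 0, 0, 0, 0.3])

```text
time_s: 26.8
ee_pos: [0.5257, 0.2811, 0.179]
eef_rot: [-2.733, 1.571, -2.733]
force: [0.7, 0.5, -0.4]
grip_width: 0.066
```

Call:
jog_arm(rows=[-0.01, 0.037, 0, 0, 0, 0, 0.3, 0, 0, 0, 0, 0, 0, 0.3, 0, 0, 0, 0, 0, 0, 0.3, 0, 0, 0, 0, 0, 0, 0.3])

```text
time_s: 27.13
ee_pos: [0.5167, 0.3159, 0.1788]
eef_rot: [-2.318, 1.57, -2.317]
force: [-0.9, -0.5, 0.7]
grip_width: 0.0659
```

```bash
python3 st.py .5186 .316 .0805; python3 - <<'E'
from meas import *
a,_=shot('scene','s9');crop(a,240,120,400,290,4,'s9c')
K=4;S=cv2.resize(a,None,fx=K,fy=K,interpolation=cv2.INTER_CUBIC);MS,HS=masks(S)
for k in R:
    for st,c,m in blobs(MS[k],400):
        cx,cy=c/K
        if 250<cx<480 and 100<cy<200:
            v=HS[...,2][m]; th,_=cv2.threshold(v.reshape(-1,1),0,255,cv2.THRESH_OTSU)
            cc=max(blobs((m&(HS[...,2]>th)).astype(np.uint8),100),key=lambda q:q[0][4])
            print(k,(c/K).round(1),st[4],ray("scene",(cc[1]+.5)/K-.5,.110).round(4))
E
```

```text
t 27.13 tcp [0.5167 0.3159 0.1788] grip 0.0659 F [-0.9 -0.5  0.7]
finger [-0. -0. -1.] jaw [-0.001  1.    -0.   ] jawdeg 90.0 q [ 0.49  0.45  1.39 -0.    1.31 -1.08]
to go mm [  1.9   0.1 -98.3]
yel [324.7 124.9] 5215 [[0.4121 0.0908 0.11  ]]
yel [297.4 197.3] 3767 [[ 0.6142 -0.0554  0.11  ]]
blue [425.6 133.6] 2452 [[0.5205 0.3132 0.11  ]]
blue [420.2 155.6] 2404 [[0.6044 0.255  0.11  ]]
red [445.5 150.2] 2668 [[0.5931 0.3201 0.11  ]]
red [438.8 172.6] 2562 [[0.6683 0.2598 0.11  ]]
```

View pics/s9c.png

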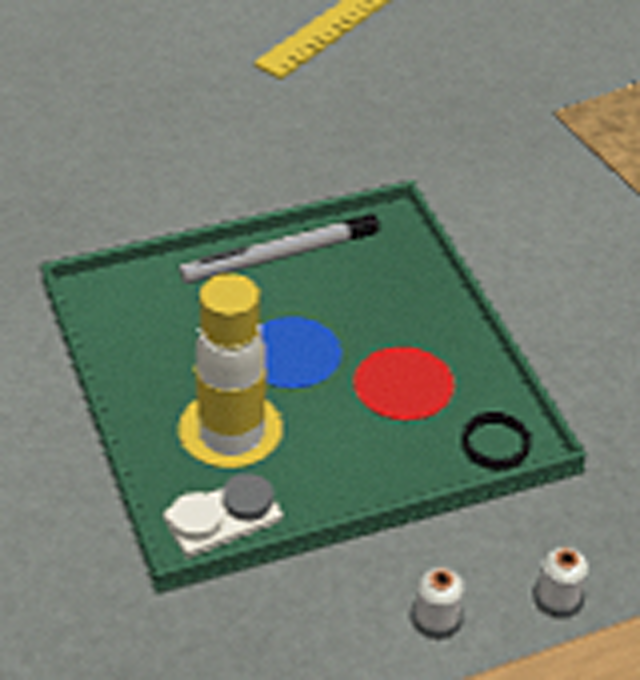

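Yellow stands at (0.614,-0.055), about 3 mm from its spot centre. Now blue.

Call:
jog_arm(rows=[0.002, 0, -0.02, 0, 0, 0, 0.3, 0, 0, -0.03, 0, 0, 0, 0.3, 0, 0, -0.03, 0, 0, 0, 0.3, 0, 0, -0.018, 0, 0, 0, 0.3, 0, 0, 0, 0, 0, 0, 0.3, 0, 0, 0, 0, 0, 0, 1, 0, 0, 0, 0, 0, 0, 1, 0, 0, 0, 0, 0, 0, 1])

```text
time_s: 27.85
ee_pos: [0.5196, 0.3163, 0.083]
eef_rot: [0.474, 1.568, 0.474]
force: [0.3, -0.6, 0.5]
grip_width: 0.0493
```

Call:
jog_arm(rows=[0, 0, 0, 0, 0, 0, 1, 0, 0, 0, 0, 0, 0, 1, 0, 0, 0, 0, 0, 0, 1, 0, 0, 0.02, 0, 0, 0, 1, 0, 0, 0.03, 0, 0, 0, 1, 0, 0, 0.04, 0, 0, 0, 1, 0, 0, 0.01, 0, 0, 0, 1, 0, 0, 0, 0, 0, 0, 1])

```text
time_s: 28.52
ee_pos: [0.5197, 0.317, 0.1848]
eef_rot: [0.487, 1.565, 0.488]
force: [-0.4, -1.2, -1.3]
grip_width: 0.0297
```

```bash
python3 st.py .5695 -.001 .083
```

```text
t 28.52 tcp [0.5197 0.317  0.1848] grip 0.0297 F [-0.4 -1.2 -1.3]
finger [ 0.005  0.003 -1.   ] jaw [-0.001  1.     0.003] jawdeg 90.0 q [ 0.49  0.44  1.37  0.    1.32 -1.08]
to go mm [  49.8 -318.  -101.8]
```

Call:
jog_arm(rows=[0, -0.036, 0, 0, 0, 0, 1, 0.006, -0.036, 0, 0, 0, 0, 1, 0.006, -0.036, 0, 0, 0, 0, 1, 0.006, -0.036, 0, 0, 0, 0, 1, 0.006, -0.036, 0, 0, 0, 0, 1, 0.006, -0.036, 0, 0, 0, 0, 1, 0.006, -0.036, 0, 0, 0, 0, 1, 0.006, -0.036, 0, 0, 0, 0, 1])

```text
time_s: 29.18
ee_pos: [0.56, 0.0265, 0.1794]
eef_rot: [3.132, 1.569, 3.132]
force: [0.3, 0.6, -0.5]
grip_width: 0.0298
```

Call:
jog_arm(rows=[0.008, -0.03, 0, 0, 0, 0, 1, 0, 0, -0.03, 0, 0, 0, 1, 0, 0, -0.03, 0, 0, 0, 1, 0, 0, -0.02, 0, 0, 0, 1, 0, 0, 0, 0, 0, 0, 1, 0, 0, 0, 0, 0, 0, 1, 0, 0, 0, 0, 0, 0, 1])

```text
time_s: 29.77
ee_pos: [0.569, -0.0016, 0.102]
eef_rot: [-0.082, 1.57, -0.081]
force: [1.2, -0.3, -0.2]
grip_width: 0.0294
```

```bash
python3 st.py .5695 -.001 .083
```

```text
t 29.77 tcp [ 0.569  -0.0016  0.102 ] grip 0.0294 F [ 1.2 -0.3 -0.2]
finger [ 0.001 -0.    -1.   ] jaw [-0.001  1.    -0.   ] jawdeg 90.0 q [-0.07  0.44  1.58 -0.    1.12 -1.64]
to go mm [  0.5   0.6 -19. ]
```

Call:
jog_arm(rows=[0, 0, -0.008, 0, 0, 0, 1, 0, 0, -0.005, 0, 0, 0, 1, 0, 0, -0.002, 0, 0, 0, 1, 0, 0, -0.001, 0, 0, 0, 1, 0, 0, 0, 0, 0, 0, 1, 0, 0, 0, 0, 0, 0, 1])

```text
time_s: 30.27
ee_pos: [0.5688, -0.0017, 0.0853]
eef_rot: [-0.149, 1.571, -0.149]
force: [-0.2, 0.3, -0.7]
grip_width: 0.0299
```

Call:
jog_arm(rows=[0, 0, -0.001, 0, 0, 0, 1, 0, 0, 0, 0, 0, 0, 1, 0, 0, 0, 0, 0, 0, 1])

```text
time_s: 30.52
ee_pos: [0.5687, -0.0017, 0.0842]
eef_rot: [-0.157, 1.571, -0.157]
force: [-0.1, -0.2, -0.5]
grip_width: 0.0297
```

Call:
jog_arm(rows=[0, 0, -0.001, 0, 0, 0, 1, 0, 0, 0, 0, 0, 0, 1, 0, 0, 0, 0, 0, 0, 1])

```text
time_s: 30.77
ee_pos: [0.569, -0.0018, 0.0837]
eef_rot: [-0.293, 1.57, -0.292]
force: [-0.5, -0.7, 6.0]
grip_width: 0.03
```

Contact. Release, lift, and go to red (0.5917,0.323).

Call:
jog_arm(rows=[0, 0, 0, 0, 0, 0, 0.3, 0, 0, 0, 0, 0, 0, 0.3, 0, 0, 0, 0, 0, 0, 0.3, 0, 0, 0.02, 0, 0, 0, 0.3, 0, 0, 0.03, 0, 0, 0, 0.3, 0, 0, 0.04, 0, 0, 0, 0.3, 0, 0.03, 0.007, 0, 0, 0, 0.3, 0.003, 0.036, 0, 0, 0, 0, 0.3])

```text
time_s: 31.43
ee_pos: [0.5727, 0.0637, 0.1835]
eef_rot: [0.026, 1.566, 0.023]
force: [1.4, 0.8, 0.3]
grip_width: 0.0657
```

Call:
jog_arm(rows=[0.003, 0.036, 0, 0, 0, 0, 0.3, 0.003, 0.036, 0, 0, 0, 0, 0.3, 0.003, 0.036, 0, 0, 0, 0, 0.3, 0.003, 0.036, 0, 0, 0, 0, 0.3, 0.003, 0.036, 0, 0, 0, 0, 0.3, 0.003, 0.036, 0, 0, 0, 0, 0.3, 0.002, 0.036, 0, 0, 0, 0, 0.3, 0, 0.006, 0, 0, 0, 0, 0.3])

```text
time_s: 32.1
ee_pos: [0.5906, 0.3272, 0.1792]
eef_rot: [2.633, 1.57, 2.637]
force: [-1.3, 0.5, 0.1]
grip_width: 0.0657
```

Call:
jog_arm(rows=[0, 0, 0, 0, 0, 0, 0.3, 0, 0, 0, 0, 0, 0, 0.3, 0, 0, 0, 0, 0, 0, 0.3])

```text
time_s: 32.35
ee_pos: [0.5919, 0.321, 0.1801]
eef_rot: [-2.125, 1.57, -2.126]
force: [-1.1, -0.5, -1.3]
grip_width: 0.0656
```

```bash
python3 st.py .5917 .323 .0805; cat > caps.py <<'E'
from meas import *
import sys
a,_=shot('scene',sys.argv[1]);crop(a,240,120,400,290,4,sys.argv[1]+'c')
K=4;S=cv2.resize(a,None,fx=K,fy=K,interpolation=cv2.INTER_CUBIC);MS,HS=masks(S)
for k in R:
    for st,c,m in blobs(MS[k],400):
        cx,cy=c/K
        if 250<cx<380 and 160<cy<200:
            v=HS[...,2][m]; th,_=cv2.threshold(v.reshape(-1,1),0,255,cv2.THRESH_OTSU)
            cc=max(blobs((m&(HS[...,2]>th)).astype(np.uint8),100),key=lambda q:q[0][4])
            print(k,(c/K).round(1),st[4],ray("scene",(cc[1]+.5)/K-.5,.110).round(4))
E
python3 caps.py s10
```

```text
t 32.35 tcp [0.5919 0.321  0.1801] grip 0.0656 F [-1.1 -0.5 -1.3]
finger [-0. -0. -1.] jaw [ 0.001  1.    -0.   ] jawdeg 90.0 q [ 0.44  0.6   1.15 -0.    1.39 -1.13]
to go mm [ -0.2   2.  -99.6]
yel [297.3 197.3] 3734 [[ 0.6142 -0.0554  0.11  ]]
blue [313.  176.9] 3371 [[ 0.568  -0.0026  0.11  ]]
```

View pics/s10c.png

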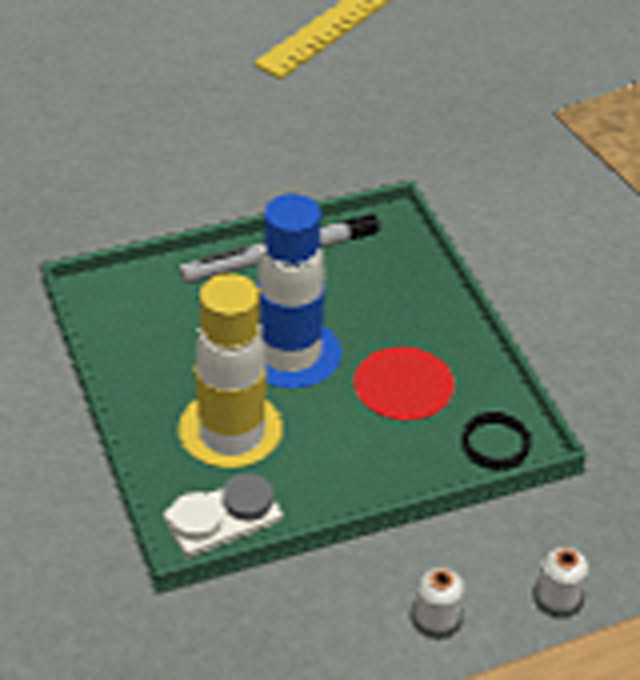

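Yellow (232,430) and blue (293,350) both stand on their spots, blue about 1.5 mm off centre. Now red.

Call:
jog_arm(rows=[0, 0.002, -0.02, 0, 0, 0, 0.3, 0, 0, -0.03, 0, 0, 0, 0.3, 0, 0, -0.03, 0, 0, 0, 0.3, 0, 0, -0.018, 0, 0, 0, 0.3, 0, 0, 0, 0, 0, 0, 0.3, 0, 0, 0, 0, 0, 0, 1, 0, 0, 0, 0, 0, 0, 1, 0, 0, 0, 0, 0, 0, 1])

```text
time_s: 33.07
ee_pos: [0.5926, 0.3243, 0.0844]
eef_rot: [0.446, 1.568, 0.446]
force: [-1.0, 0.4, 0.5]
grip_width: 0.0492
```

Call:
jog_arm(rows=[0, 0, 0, 0, 0, 0, 1, 0, 0, 0, 0, 0, 0, 1, 0, 0, 0, 0, 0, 0, 1, 0, 0, 0.02, 0, 0, 0, 1, 0, 0, 0.03, 0, 0, 0, 1, 0, 0, 0.04, 0, 0, 0, 1, 0, 0, 0.01, 0, 0, 0, 1, 0, 0, 0, 0, 0, 0, 1])

```text
time_s: 33.73
ee_pos: [0.5928, 0.3249, 0.1862]
eef_rot: [0.441, 1.564, 0.442]
force: [-0.1, 0.2, -1.2]
grip_width: 0.0294
```

```bash
python3 st.py .615 .0478 .083
```

```text
t 33.73 tcp [0.5928 0.3249 0.1862] grip 0.0294 F [-0.1  0.2 -1.2]
finger [ 0.006  0.003 -1.   ] jaw [-0.001  1.     0.003] jawdeg 90.0 q [ 0.45  0.6   1.14 -0.    1.4  -1.12]
to go mm [  22.2 -277.1 -103.2]
```

Call:
jog_arm(rows=[0.003, -0.034, 0, 0, 0, 0, 1, 0.003, -0.035, 0, 0, 0, 0, 1, 0.003, -0.035, 0, 0, 0, 0, 1, 0.003, -0.035, 0, 0, 0, 0, 1, 0.003, -0.035, 0, 0, 0, 0, 1, 0.003, -0.035, 0, 0, 0, 0, 1, 0.003, -0.035, 0, 0, 0, 0, 1, 0.002, -0.03, 0, 0, 0, 0, 1])

```text
time_s: 34.4
ee_pos: [0.614, 0.0481, 0.1802]
eef_rot: [-3.073, 1.568, -3.073]
force: [1.0, -0.1, -0.7]
grip_width: 0.0299
```

Call:
jog_arm(rows=[0, 0, -0.03, 0, 0, 0, 1, 0, 0, -0.03, 0, 0, 0, 1, 0, 0, -0.02, 0, 0, 0, 1, 0, 0, 0, 0, 0, 0, 1, 0, 0, 0, 0, 0, 0, 1, 0, 0, 0, 0, 0, 0, 1])

```text
time_s: 34.9
ee_pos: [0.615, 0.0504, 0.103]
eef_rot: [-0.005, 1.57, -0.004]
force: [0.5, 0.5, -0.4]
grip_width: 0.0294
```

```bash
python3 st.py .615 .0478 .083
```

```text
t 34.9 tcp [0.615  0.0504 0.103 ] grip 0.0294 F [ 0.5  0.5 -0.4]
finger [ 0.001 -0.    -1.   ] jaw [-0.001  1.    -0.   ] jawdeg 90.0 q [ 0.02  0.54  1.43 -0.    1.17 -1.55]
to go mm [ -0.   -2.6 -20. ]
```

Call:
jog_arm(rows=[0, -0.0025, -0.008, 0, 0, 0, 1, 0, 0, -0.005, 0, 0, 0, 1, 0, 0, -0.002, 0, 0, 0, 1, 0, 0, -0.001, 0, 0, 0, 1, 0, 0, -0.001, 0, 0, 0, 1, 0, 0, 0, 0, 0, 0, 1, 0, 0, 0, 0, 0, 0, 1])

```text
time_s: 35.48
ee_pos: [0.6147, 0.0478, 0.0853]
eef_rot: [-0.068, 1.571, -0.067]
force: [-0.3, 0.4, -0.8]
grip_width: 0.0302
```

Call:
jog_arm(rows=[0, 0, -0.001, 0, 0, 0, 1, 0, 0, 0, 0, 0, 0, 1, 0, 0, 0, 0, 0, 0, 1])

```text
time_s: 35.73
ee_pos: [0.615, 0.0477, 0.0847]
eef_rot: [-0.155, 1.57, -0.154]
force: [0.7, -1.3, 3.7]
grip_width: 0.0297
```

Contact. Release and lift clear.

Call:
jog_arm(rows=[0, 0, 0, 0, 0, 0, 0.3, 0, 0, 0, 0, 0, 0, 0.3, 0, 0, 0, 0, 0, 0, 0.3, 0, 0, 0.02, 0, 0, 0, 0.3, 0, 0, 0.03, 0, 0, 0, 0.3, 0, 0, 0.04, 0, 0, 0, 0.3, 0, 0.02, 0.02, 0, 0, 0, 0.3, -0.01, 0.036, 0.01, 0, 0, 0, 0.3])

```text
time_s: 36.4
ee_pos: [0.6063, 0.1021, 0.2077]
eef_rot: [0.021, 1.566, 0.018]
force: [-0.5, 0.1, -0.2]
grip_width: 0.0658
```

Call:
jog_arm(rows=[-0.015, 0.036, 0, 0, 0, 0, 0.3, -0.015, 0.036, 0, 0, 0, 0, 0.3, -0.015, 0.036, 0, 0, 0, 0, 0.3, -0.015, 0.036, 0, 0, 0, 0, 0.3, -0.015, 0.036, 0, 0, 0, 0, 0.3, 0, 0, 0, 0, 0, 0, 0.3, 0, 0, 0, 0, 0, 0, 0.3, 0, 0, 0, 0, 0, 0, 0.3])

```text
time_s: 37.07
ee_pos: [0.5298, 0.2835, 0.204]
eef_rot: [-2.097, 1.57, -2.097]
force: [-0.0, -0.7, -0.2]
grip_width: 0.0654
```

```bash
python3 st.py; python3 caps.py s11; python3 - <<'E'
from h import *
b,_=shot('top','t11');crop(b,270,160,495,300,3.5,'t11c')
print(ray("top",[[0,0]],.1)*0)
E
```

```text
t 37.07 tcp [0.5298 0.2835 0.204 ] grip 0.0654 F [-0.  -0.7 -0.2]
finger [-0. -0. -1.] jaw [-0.001  1.    -0.   ] jawdeg 90.0 q [ 0.43  0.42  1.37 -0.    1.36 -1.14]
yel [297.3 197.3] 3737 [[ 0.6142 -0.0554  0.11  ]]
blue [313.  176.9] 3371 [[ 0.568  -0.0026  0.11  ]]
red [343.2 184.7] 3407 [[0.6141 0.0464 0.11  ]]
[[0. 0. 0.]]
```

View pics/s11c.png

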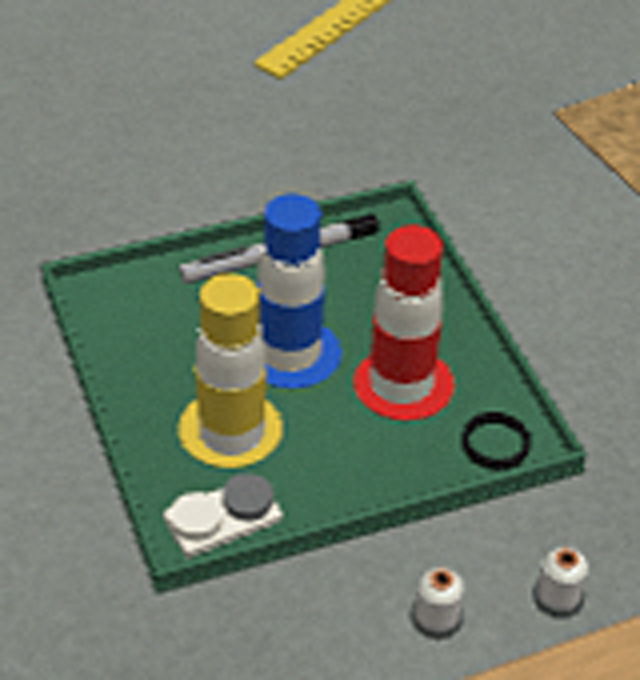

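View pics/t11c.png

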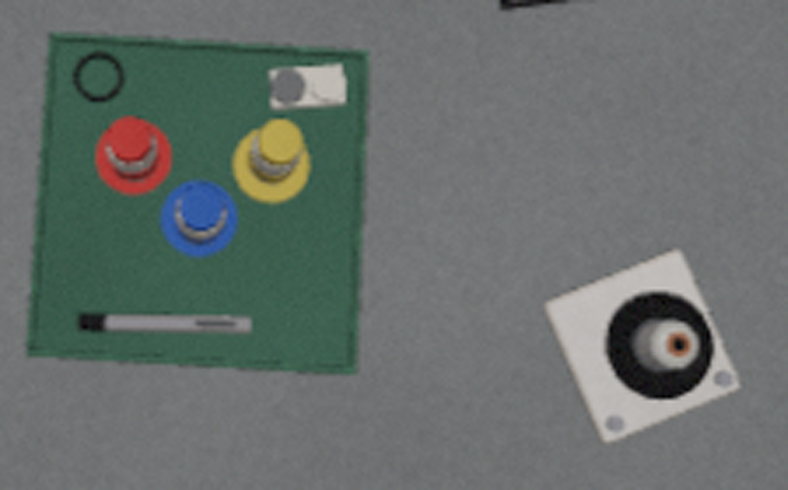

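View pics/s11.png

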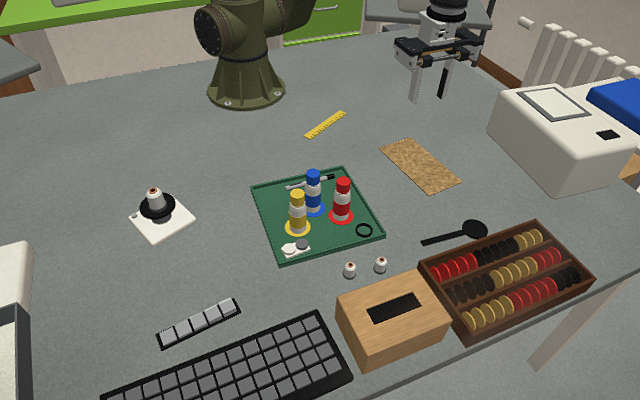

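```bash
python3 - <<'E'
from h import *
print(ray("top",[[463.4,258.3]],.094))
ctrl.hand_in()
E
```

```text
[[ 0.4814378  -0.32444404  0.094     ]]
the job is handed in; nothing more can be done
```

I finished the job and handed it in at about 37 s, well inside the 134 s limit. `hand_in` gives no verdict, so these are my own last checks.

- **Sequence:** I moved red, blue and yellow to the mat one at a time, where pictures showed all three upright and released. I then set the largest model eye, the one in the tray, in the dish. Yellow, blue and red went back to their own spots after that. Nothing tipped in any picture.
- **Bottles:** caps measured in the scene view sit about 3–4 mm (yellow), 1–2 mm (blue) and 1–2 mm (red) from their spot centres. The limit is 12 mm.
- **Model eye:** upright on the dish floor, within about 2 mm of centre in both views. The limit is 14 mm.
- **Gripper:** open and clear, well away above the mat.

**Disagreements:** the two cameras differ by 1–2 mm on spot positions and about 3 mm on the dish's x. The dish gap is partly because the dark column got mixed into the scene outline, so I used the top view there. When setting yellow down, contact came 2–3 mm higher than expected with 12 N. The picture showed it standing properly on its spot before I released it.

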